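# Shim a bare drive in its clamping jig and hold it

### The job

Take the worn round bumper out of the clamping jig and drop it into the reject box, then stand white spacers from the mat squarely behind the one already at the drive's nose, adding only as many as it takes for the spring foot to grip the row when the handle is pushed (with one fewer the slide would reach its end stop with the row still loose). Push the handle towards the drive until you feel the row close and the spring foot give about halfway, without bottoming it, and finish holding it pushed like that: the program ends while still holding, and everything else on the bench is left alone.

Things in the scene. Friction and masses are not known exactly. Their poses are not given: they have to be found in the camera images.
- jig: Fixed aluminium clamping jig, a base plate 400 x 124 x 12 mm lying on the table. Its +x axis is the push direction (from the handle towards the drive), z up; origin on the table, on the jig's centre line (y = 0). The flat bed on which the row of spacers stands is the plate's top, 12 mm above the origin, between the spring foot and the drive's nose. In this frame the foot's face is at x = -50 mm at rest and the nose's face between x = +12 and +46 mm, different each time.
- carriage (a joint): How far the sliding carriage with the handle has been pushed along the jig's +x, in m: 0 at rest, 0.045 at its end stop. A light spring returns it to 0 when let go (about 2 N at rest, 4 N at the end stop).
- handle (a point): Centre of the top of the upright steel handle post on the carriage, 88 mm above the table. Post 14 mm along the jig's x by 26 mm along its y, standing 46 mm above the carriage's grey block (42 x 56 mm, top 42 mm above the table). It moves with the carriage along the jig's x.
- plunger (a joint): How far the spring foot is pressed back into the carriage, in m: 0 relaxed, 0.015 bottomed; the spring takes 1 N per mm.
- foot_face (a point): Centre of the flat face, looking to the jig's +x, of the black spring foot (40 wide, 30 tall, 10 mm thick, on a thin rod 50 mm ahead of the handle), 30 mm above the table. It advances with carriage minus plunger.
- nose_face (a point): Centre of the flat face, looking to the jig's -x, of the black plug (the nose: 38 wide, 32 tall, 40 mm long) on the end of the bare hard drive; 28 mm above the table. The drive (147 x 102 x 26 mm, green board) is fixed to the jig behind the nose. How far the nose stands from the foot (62 to 96 mm at rest) varies.
- bumper_center (a point): Centre of the worn black rubber bumper, an upright disc 30 mm in diameter and 26 mm tall, 40 g, loose on the bed between the foot and the spacer that already stands at the nose.
- bumper: The same worn bumper; origin at the centre of its underside.
- reject: Fixed open grey plastic reject box, 200 (its x) x 140 (its y) x 55 mm tall, walls and floor about 4 mm; origin under its centre, on the table. It and the mat change sides.
- mat: Fixed thin black rubber mat, 230 (its x) x 130 x 4 mm, with three loose spacers; origin under its centre.
- spacer0: One of four identical white plastic spacer blocks, 20 mm thick (its x) x 46 mm wide (its y) x 40 mm tall, about 50 g, loose; origin at the centre of its underside. This one already stands in the row on the jig's bed, within 2 mm of the nose.
- spacer1: One of four identical white plastic spacer blocks, 20 mm thick (its x) x 46 mm wide (its y) x 40 mm tall, about 50 g, loose; origin at the centre of its underside. This one stands on the mat, in a line about 60 mm apart. In the row it stands upright with its 20 mm along the jig's x and 46 mm across; best gripped across the 46 mm.
- spacer2: One of four identical white plastic spacer blocks, 20 mm thick (its x) x 46 mm wide (its y) x 40 mm tall, about 50 g, loose; origin at the centre of its underside. This one stands on the mat, in a line about 60 mm apart. In the row it stands upright with its 20 mm along the jig's x and 46 mm across; best gripped across the 46 mm.
- spacer3: One of four identical white plastic spacer blocks, 20 mm thick (its x) x 46 mm wide (its y) x 40 mm tall, about 50 g, loose; origin at the centre of its underside. This one stands on the mat, in a line about 60 mm apart. In the row it stands upright with its 20 mm along the jig's x and 46 mm across; best gripped across the 46 mm.
- jar: Bystander, to be left alone: small clear jar with metal cap, 44 mm across, 50 mm tall.
- ssd: Bystander, to be left alone: flat black 2.5-inch drive, 100 x 70 x 9 mm.
- screwdriver: Bystander, to be left alone: screwdriver lying down.
- mug: Bystander, to be left alone: white mug, 76 mm across, 85 mm tall.
- adapter: Bystander, to be left alone: red adapter board, 105 x 45 x 10 mm.
- stick: Bystander, to be left alone: metal memory stick, 55 x 18 x 9 mm.
- brush: Bystander, to be left alone: brush lying down.
- drive: The bare hard drive, fixed to the jig, its axes along the jig's; origin at the bottom of the nose's face, on the bed (12 mm above the table), the drive extending to its +x.
Mind the look-alikes: they are no part of the job. Leave any green look-alike of the spacer1 alone. What is shaped like the spacer2 but turquoise is not meant.

How it is judged:
By the outcome, as a careful person would: the job done as asked, in the order asked, and still so for the second after the job is handed in, while the arm keeps its last pose, push and grip.
It also fails if it takes over 72 s, if anything falls off the work surface, if the arm or the gripper's body presses on something with over 40 N, if the wrist force passes 120 N, or if a joint passes its speed limit or range.

### The arm

A 7-joint arm with a two-finger parallel gripper is mounted at the origin on the work surface. World frame = base frame: x ahead of the robot, y to its left, z up, the work surface at z = 0. Lengths are in m, angles in rad, forces in N, time in s.
With the tool pointing down it reaches from about 0.425 to 0.95 m from the base axis. Payload 4.7 kg.
Tool frame: the origin (TCP) lies midway between the tips of the shut fingers; the grasp point (between the pads) lies 19 mm behind it; z points along the fingers, y is the line along which they close (so a half turn about z gives the same grasp; the last joint's range is limited). The gripper opens to 85 mm and grips with 20 to 120 N. Pads are 22 mm wide; open, the fingers measure 114 mm over their backs; the gripper's body (76 mm by 85 mm) begins 54 mm behind the grasp point. The pads swing forward as they close: fully open they stand 13 mm farther back than shut.
Start: joints at [1.174, 0.469, -0.049, 1.532, 0.024, 1.141, -0.082], TCP at [0.243, -0.63, 0.231] pointing down, gripper open.
Joint ranges: [-2.59, 2.59], [-0.33, 1.99], [-1.39, 1.29], [0.1, 2.45], [-1.04, 4.18], [0.21, 1.99], [-2.66, 2.66]. Speed limits (rad/s): [2.57, 2.57, 3.14, 3.14, 3.14, 3.14, 3.14].

### API

Orientations are given as a unit quaternion [w, x, y, z].
In Python, from rig import * gives the robot as it stands.
- The arm moves only by the tool arm_command, never from a script. Its argument "motion" is a list of rows, each an object with "hand": the opening, from -1 (shut) to 1 (fully open); "slide": the shift along the tool's x, y, z each as a share of 1 m, from -1 to 1, a list of three; "angular": the turn, a rotation vector about the tool's x, y, z each as a share of 120 degrees, from -1 to 1, a list of three. In form: [{"hand": hand, "slide": [dx, dy, dz], "angular": [rx, ry, rz]}, ...]. A call has 1 to 12 rows; each row is the pose to reach, as a shift and turn from the pose commanded when the call began, along the tool's axes at that moment; what a row does not reach only later rows make up. A row lasts 1/12 s, in which the tool goes at most 41.7 mm and 7.16 degrees, less where a joint would pass 70% of its speed; a pose out of reach is approached as far as the arm can. A call with a number of a shift or a turn outside -1 to 1 is refused whole. A call with a gripper value outside its range is refused whole. The fingers move at their own pace and stop on an object; "newtons" is the grip in N (left out, the last holds). Time passes only in rows, so rows that repeat a pose let the fingers close. It gives the time, the measured TCP pose, the force, the opening and the grip force at its end, in the units of the state.
- sense(): the state, without advancing time (a new reading comes with each control period).
- grab_frame(name): name is "scene" or "top" or "wrist"; returns a dict with "image" (400x640x3 uint8, red, green, blue), "mtx" (3x3 intrinsics, pixels), "rvec" (rotation vector, rad) and "tvec" (3), from world to camera coordinates, as OpenCV has them; the wrist camera has in their place "tool_from_camera" (4x4, takes a point from camera to tool coordinates, whose origin is the TCP and whose axes are the flange's). Camera axes: x right, y down, z forward; pixel columns grow to the right and rows downward; lengths in m; the calibration is good to about 2 mm. A picture is of the moment at which its call begins: read the wrist's pose just before it. There is no depth.
- job_done(): hands the job in; it is judged then, once.
Trained networks look in a picture, given as the dict that the camera call returned (one of the last four; its "shot" number tells which), for a name from the list of things; names that differ only in an ending like _2 or _b are one class to them, and where a whole thing is asked for, a point or a joint stands for the part that bears it (a point fixed in the world has none). Each returns a list of dicts, best first, with "conf" (0 to 1); they miss things now and then, are a little off and sometimes report something else, mostly with a low value. They report only what shows in the picture. A call takes as long as a camera call. They do not tell look-alikes from the thing itself.
- recognise(picture, query): "location" ([x, y, z] in m, in the coordinates of the camera as it stood for that picture, good to about 4 mm: the middle of the surface that is visible of it).
- pinpoint(picture, query): "location" ([x, y, z] in m, in the coordinates of the camera as it stood for that picture, good to about 4 mm: a listed point, or the origin of a listed thing).
The state is a dict: "t": time; "joint_positions": joint angles; "dq": joint speeds; "tau": joint torques, N m; "eef_pos": TCP position; "tcp_rot": TCP orientation; "contact_force": force on the tool from outside, world axes, zero at the start; "torque": the same for the moment, N m; "width": opening from 0.0 (shut) to 1.0 (fully open); "grasp_force": force on a finger pad.
Only numpy, scipy, OpenCV 4.12 (cv2) and the standard library are available. Lean on these libraries where they do the work, as an engineer would, in place of code of your own. Each camera call takes 0.05 s, during which the arm holds its last target. There are 200 camera calls.

## Working session

There is one attempt and no reset: what is moved stays moved. The work goes in short steps, Python scripts to look and compute and a tool call to move; the robot and the scene stay as the last step left them, time stands still between calls to the robot, and variables do not carry over. Pictures are saved under pics/ and viewed, at most 10 in all, crops included, and the job is handed in when it is done.

Besides the shell and the picture viewer there is one more tool, called in YAML: its name, and indented under it one key for each argument. arm_command: Moves the arm, as the interface text tells. Its arguments: {"type":"object","properties":{"motion":{"type":"array","items":{"type":"object","properties":{"hand":{"type":"number"},"slide":{"type":"array","items":{"type":"number","minimum":-1,"maximum":1}},"angular":{"type":"array","items":{"type":"number","minimum":-1,"maximum":1}}}}},"newtons":{"type":"number"}},"required":["motion"]}

```bash
ls; mkdir -p pics
cat > h.py <<'E'
from rig import *
import numpy as np, cv2
from scipy.spatial.transform import Rotation as R
def toW(f,p,s=None):
    p=np.array(p)
    if 'rvec' in f:
        return cv2.Rodrigues(np.array(f['rvec'],float))[0].T@(p-np.array(f['tvec']).ravel())
    T=np.array(f['tool_from_camera']); q=np.roll(s['tcp_rot'],-1)
    return R.from_quat(q).apply((T@np.r_[p,1])[:3])+s['eef_pos']
E
python3 - <<'E'
from h import *
s=sense(); print({k:np.round(v,3).tolist() for k,v in s.items()})
for c in ['scene','top']:
    f=grab_frame(c); cv2.imwrite(f'pics/{c}0.png',f['image'][:,:,::-1])
    np.savez(f'{c}.npz',**{k:v for k,v in f.items()})
    for n in ['jig','handle','foot_face','nose_face','bumper_center','reject','mat','spacer0','spacer1','jar','mug','adapter','stick','ssd','screwdriver','brush','drive']:
        for d in pinpoint(f,n)[:5]: print(c,n,round(d['conf'],2),np.round(toW(f,d['location'],s),3))
E
```

```text
pics
{'t': 0.0, 'joint_positions': [1.174, 0.469, -0.049, 1.534, 0.024, 1.141, -0.082], 'dq': [-0.001, 0.0, -0.002, 0.001, 0.0, -0.002, -0.002], 'tau': [0.0, -51.031, -0.046, -23.771, 0.011, 0.008, 0.0], 'eef_pos': [0.243, -0.629, 0.23], 'tcp_rot': [-0.001, 0.983, 0.183, -0.0], 'contact_force': [-0.482, -0.461, -0.583], 'torque': [-0.033, 0.007, -0.035], 'grasp_force': 0.0, 'width': 1.001}
scene jig 0.93 [ 0.583 -0.021  0.001]
scene jig 0.17 [0.733 0.19  0.   ]
scene handle 0.69 [ 0.471 -0.028  0.092]
scene handle 0.21 [ 0.36   0.148 -0.002]
scene foot_face 0.42 [ 0.532 -0.029  0.031]
scene nose_face 0.6 [ 0.601 -0.021  0.03 ]
scene bumper_center 0.68 [ 0.553 -0.035  0.023]
scene bumper_center 0.46 [ 0.308  0.403 -0.003]
scene reject 0.62 [ 0.559  0.317 -0.   ]
scene mat 0.88 [ 0.551 -0.295  0.001]
scene spacer0 0.78 [ 0.6   -0.306  0.001]
scene spacer0 0.67 [ 0.549 -0.291  0.005]
scene spacer0 0.67 [ 0.557 -0.46  -0.002]
scene spacer0 0.54 [ 0.589 -0.023  0.009]
scene spacer1 0.78 [ 0.6   -0.306  0.001]
scene spacer1 0.67 [ 0.549 -0.291  0.005]
scene spacer1 0.67 [ 0.557 -0.46  -0.0
[... 1101 characters left out ...]
0.486 -0.279  0.005]
top spacer1 0.62 [ 0.555 -0.458 -0.002]
top spacer1 0.6 [ 0.603 -0.306  0.007]
top jar 0.72 [0.732 0.193 0.001]
top jar 0.31 [ 0.553  0.322 -0.003]
top jar 0.24 [ 0.739  0.312 -0.001]
top jar 0.22 [ 0.734 -0.254  0.004]
top mug 0.62 [0.739 0.31  0.002]
top adapter 0.64 [ 0.358  0.149 -0.002]
top adapter 0.51 [ 0.484 -0.279  0.006]
top stick 0.67 [ 0.367 -0.139  0.001]
top stick 0.62 [ 0.289 -0.365 -0.002]
top ssd 0.92 [ 0.737 -0.256  0.   ]
top ssd 0.15 [ 0.287 -0.364 -0.002]
top screwdriver 0.78 [ 0.288 -0.365 -0.   ]
top screwdriver 0.47 [ 0.549 -0.029  0.023]
top brush 0.87 [ 0.306  0.411 -0.002]
top drive 0.62 [ 0.6   -0.023  0.012]
top drive 0.62 [0.732 0.193 0.002]
```

View pics/top0.png

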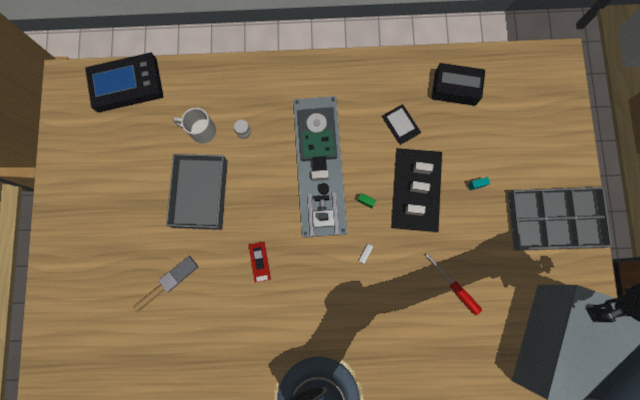

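View pics/scene0.png

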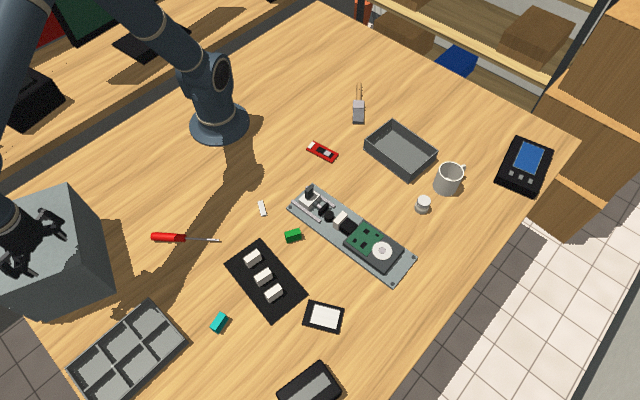

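Candidates (top view): white blocks on the mat at (424,168), (420,187), (415,210); spacer0 in the jig at (319,175). Look-alikes are green at (366,201) and turquoise at (480,183). I choose the three whites on the mat. Next I move the wrist camera over the mat to check that choice.

```bash
cat >> h.py <<'E'
def plan(x,y,z,yaw):
    "slide/angular numbers from the measured pose to a tool-down pose, yaw (deg) = world heading of tool x"
    s=sense(); r0=R.from_quat(np.roll(s['tcp_rot'],-1)); r1=R.from_euler('z',yaw,degrees=True)*R.from_euler('x',180,degrees=True)
    d=r0.inv().apply(np.array([x,y,z])-s['eef_pos']); a=np.degrees((r0.inv()*r1).as_rotvec())/120
    n=max(np.linalg.norm(d)/.0417,np.linalg.norm(a)*120/7.16)
    print('slide',np.round(d,4).tolist(),'angular',np.round(a,4).tolist(),'rows>=%.1f'%n)
E
python3 -c "
from h import *
print(np.round(grab_frame('wrist')['tool_from_camera'],3))
plan(.47,-.29,.30,2)"
```

```text
[[ 0.001 -0.963 -0.269  0.068]
 [ 1.     0.001 -0.001 -0.001]
 [ 0.001 -0.269  0.963 -0.143]
 [ 0.     0.     0.     1.   ]]
slide [0.3342, -0.2354, -0.0687] angular [0.0, -0.0, 0.1589] rows>=9.9
```

arm_command:
  motion:
    - {"hand": 1, "slide": [0.334, -0.235, -0.069], "angular": [0, 0, 0.159]}
    - {"hand": 1, "slide": [0.334, -0.235, -0.069], "angular": [0, 0, 0.159]}
    - {"hand": 1, "slide": [0.334, -0.235, -0.069], "angular": [0, 0, 0.159]}
    - {"hand": 1, "slide": [0.334, -0.235, -0.069], "angular": [0, 0, 0.159]}
    - {"hand": 1, "slide": [0.334, -0.235, -0.069], "angular": [0, 0, 0.159]}
    - {"hand": 1, "slide": [0.334, -0.235, -0.069], "angular": [0, 0, 0.159]}
    - {"hand": 1, "slide": [0.334, -0.235, -0.069], "angular": [0, 0, 0.159]}
    - {"hand": 1, "slide": [0.334, -0.235, -0.069], "angular": [0, 0, 0.159]}
    - {"hand": 1, "slide": [0.334, -0.235, -0.069], "angular": [0, 0, 0.159]}
    - {"hand": 1, "slide": [0.334, -0.235, -0.069], "angular": [0, 0, 0.159]}
    - {"hand": 1, "slide": [0.334, -0.235, -0.069], "angular": [0, 0, 0.159]}
    - {"hand": 1, "slide": [0.334, -0.235, -0.069], "angular": [0, 0, 0.159]}

```text
t: 2.85
eef_pos: [0.4717, -0.2879, 0.301]
tcp_rot: [0.0, 1.0, 0.02, 0.001]
contact_force: [0.4, -0.1, 0.1]
width: 1.001
grasp_force: 0.0
```

```bash
cat >> h.py <<'E'
def look(name,qs,save=True):
    s=sense(); f=grab_frame('wrist'); cv2.imwrite(f'pics/{name}.png',f['image'][:,:,::-1])
    np.savez(name+'.npz',image=f['image'],K=f['mtx'],T=f['tool_from_camera'],p=s['eef_pos'],q=s['tcp_rot'])
    print(np.round(s['eef_pos'],4),np.round(s['tcp_rot'],3),'F',np.round(s['contact_force'],1))
    for n in qs:
        for d in pinpoint(f,n)[:5]: print(n,round(d['conf'],2),np.round(toW(f,d['location'],s),4))
    return s,f
def cast(name,uv,z):
    "world points at height z of pixels in a saved wrist picture"
    d=np.load(name+'.npz'); r=R.from_quat(np.roll(d['q'],-1)); T=d['T']
    v=np.c_[np.atleast_2d(uv),np.ones(len(np.atleast_2d(uv)))]@np.linalg.inv(d['K']).T
    c=r.apply(T[:3,3])+d['p']; v=r.apply(v@T[:3,:3].T)
    return c+v*((z-c[2])/v[:,2])[:,None]
E
python3 -c "
from h import *
look('w1',['spacer1','mat'])
plan(.52,-.03,.30,2)"
```

```text
[ 0.4717 -0.2879  0.301 ] [0.    1.    0.02  0.001] F [ 0.4 -0.1  0.1]
spacer1 0.74 [ 5.193e-01 -1.474e-01 -3.000e-04]
spacer1 0.69 [ 0.5863 -0.0173  0.0141]
spacer1 0.6 [ 0.5431 -0.2956  0.0068]
spacer1 0.55 [ 0.6014 -0.3047  0.0033]
mat 0.62 [ 5.452e-01 -2.876e-01 -1.000e-04]
slide [0.0596, -0.2602, -0.0001] angular [0.0002, 0.0004, -0.0012] rows>=6.4
```

View pics/w1.png

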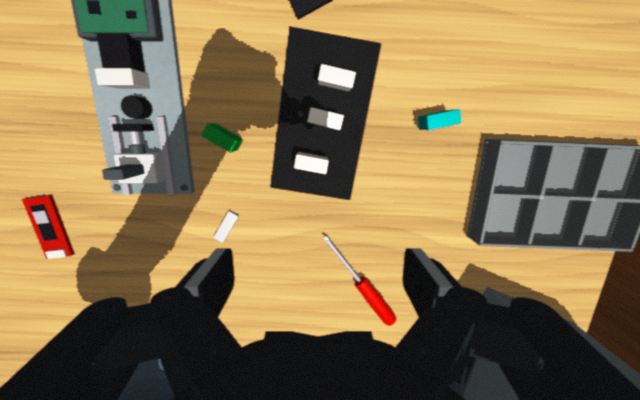

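The crop shows three white spacers on the mat at (337,76), (326,119) and (311,162). Green at (221,137) and turquoise at (440,119) are left out. The jig is at the left, with the bumper at (136,106). Next I go over the jig.

arm_command:
  motion:
    - {"hand": 1, "slide": [0.0, -0.26, 0.06], "angular": [0, 0, 0]}
    - {"hand": 1, "slide": [0.0, -0.26, 0.06], "angular": [0, 0, 0]}
    - {"hand": 1, "slide": [0.0, -0.26, 0.06], "angular": [0, 0, 0]}
    - {"hand": 1, "slide": [0.0, -0.26, 0.06], "angular": [0, 0, 0]}
    - {"hand": 1, "slide": [0.0, -0.26, 0.06], "angular": [0, 0, 0]}
    - {"hand": 1, "slide": [0.0, -0.26, 0.06], "angular": [0, 0, 0]}
    - {"hand": 1, "slide": [0.0, -0.26, 0.06], "angular": [0, 0, 0]}
    - {"hand": 1, "slide": [0.0, -0.26, 0.06], "angular": [0, 0, 0]}
    - {"hand": 1, "slide": [0.0, -0.26, 0.06], "angular": [0, 0, 0]}

```text
t: 3.75
eef_pos: [0.4606, -0.0316, 0.2401]
tcp_rot: [0.0, 1.0, 0.017, -0.0]
contact_force: [0.1, -0.6, -0.7]
width: 1.003
grasp_force: 0.0
```

```bash
python3 -c "
from h import *
look('w2',['handle','foot_face','nose_face','bumper_center','spacer0','jig','drive'])
im=cv2.imread('pics/w2.png'); cv2.imwrite('pics/w2c.png',cv2.resize(im[0:250,200:520],None,fx=2.4,fy=2.4,interpolation=cv2.INTER_CUBIC))"
```

```text
[ 0.4606 -0.0316  0.2401] [ 0.     1.     0.017 -0.   ] F [ 0.1 -0.6 -0.7]
handle 0.64 [ 0.4666 -0.0265  0.0889]
handle 0.18 [ 0.5265 -0.0246  0.0338]
foot_face 0.92 [ 0.5305 -0.026   0.0326]
nose_face 0.88 [ 0.5987 -0.0209  0.0286]
bumper_center 0.93 [ 0.5516 -0.0321  0.0264]
spacer0 0.86 [ 0.6004 -0.305   0.0093]
spacer0 0.82 [ 0.4856 -0.2801  0.0024]
spacer0 0.77 [ 0.5425 -0.2937  0.0077]
spacer0 0.64 [ 0.5876 -0.0194  0.0131]
spacer0 0.59 [ 0.5158 -0.1495  0.0053]
drive 0.79 [ 0.5961 -0.0191  0.0116]
```

View pics/w2c.png

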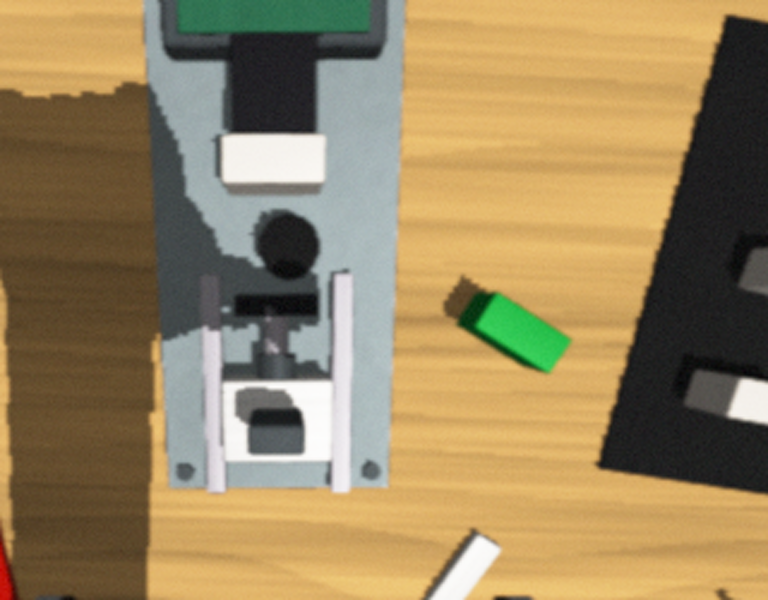

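The crop shows the bumper at about (320,101), the foot face edge at (315,122), and spacer0's top between rows 56 and 76. Two guide rails end just past the foot, at (287,115) and (343,113). Next I check the gap by casting these edges at their known heights.

```bash
python3 -c "
from h import *
c=lambda x,y:(200+x/2.4,y/2.4)
for n,p,z in [('foot front top L',c(236,294),.045),('foot front top R',c(318,292),.045),('sp0 top far L',c(222,135),.052),('sp0 top far R',c(324,136),.052),('sp0 near L',c(221,183),.052),('sp0 near R',c(324,184),.052),('bumper top far',c(289,212),.038),('bumper top near',c(289,272),.038),('rail L end',c(209,276),.03),('rail R end',c(343,271),.03),('rail R end z40',c(343,271),.04),('post top L',c(250,425),.088),('post top R',c(302,424),.088),('plate L',c(168,488),.012),('plate R',c(387,488),.012),('plate upL',c(150,80),.012),('plate upR',c(403,80),.012)]: print(n,np.round(cast('w2',p,z),4))
g=cv2.imread('pics/w2.png')[:,:,2]
for col in (310,316,326): print(col,g[50:128,col].tolist())
"
```

```text
foot front top L [[ 0.5289 -0.006   0.045 ]]
foot front top R [[ 0.5312 -0.045   0.045 ]]
sp0 top far L [[0.596  0.0008 0.052 ]]
sp0 top far R [[ 0.5972 -0.0441  0.052 ]]
sp0 near L [[0.5765 0.001  0.052 ]]
sp0 near R [[ 0.5777 -0.0451  0.052 ]]
bumper top far [[ 0.567  -0.0299  0.038 ]]
bumper top near [[ 0.54   -0.0309  0.038 ]]
rail L end [[0.5371 0.0085 0.03  ]]
rail R end [[ 0.5417 -0.0576  0.03  ]]
rail R end z40 [[ 0.5413 -0.0568  0.04  ]]
post top L [[ 0.4739 -0.0159  0.088 ]]
post top R [[ 0.4751 -0.0386  0.088 ]]
plate L [[0.4222 0.0329 0.012 ]]
plate R [[ 0.4265 -0.0907  0.012 ]]
plate upL [[0.6271 0.0394 0.012 ]]
plate upR [[ 0.6314 -0.083   0.012 ]]
310 [35, 36, 34, 39, 39, 114, 216, 243, 245, 245, 245, 245, 246, 245, 245, 246, 245, 246, 245, 246, 247, 247, 247, 247, 246, 229, 154, 117, 120, 116, 124, 142, 162, 166, 169, 165, 167, 153, 104, 71, 61, 66, 62, 56, 52, 41, 37, 34, 25, 30, 32, 34, 27, 30, 34, 26, 30, 30, 37, 59, 71, 58, 57, 61, 65, 62, 65, 67, 61, 63, 64, 62, 45, 25, 17, 12, 16, 24]
316 [36, 31, 35, 38, 42, 115, 221, 243, 245, 245, 245, 246, 246, 245, 246, 246, 246, 247, 246, 247, 247, 248, 247, 247, 246, 233, 162, 121, 121, 117, 123, 139, 165, 167, 166, 165, 152, 98, 67, 54, 39, 28, 27, 30, 24, 33, 33, 31, 30, 31, 30, 26, 29, 31, 35, 32, 33, 27, 22, 14, 21, 16, 3, 18, 23, 31, 55, 63, 65, 64, 67, 63, 49, 27, 12, 17, 17, 9]
326 [36, 37, 35, 43, 41, 102, 211, 243, 245, 245, 245, 245, 246, 246, 246, 247, 248, 247, 247, 248, 248, 247, 248, 248, 247, 232, 162, 124, 118, 119, 121, 151, 164, 168, 169, 171, 170, 169, 168, 157, 108, 60, 35, 28, 26, 28, 29, 31, 28, 33, 31, 30, 30, 32, 29, 32, 32, 31, 37, 28, 27, 21, 13, 13, 32, 39, 63, 61, 65, 65, 63, 58, 39, 22, 19, 15, 16, 19]
```

```bash
python3 -c "
from h import *
plan(.5555,-.031,.08,2.0);plan(.5555,-.031,.018,2.0)"
```

```text
slide [0.0945, 0.0026, 0.1604] angular [0.0001, -0.0001, -0.0009] rows>=4.5
slide [0.0944, 0.0026, 0.2224] angular [0.0001, -0.0001, -0.0009] rows>=5.8
```

arm_command:
  motion:
    - {"hand": 1, "slide": [0.0945, 0.0026, 0.14], "angular": [0, 0, 0]}
    - {"hand": 1, "slide": [0.0945, 0.0026, 0.16], "angular": [0, 0, 0]}
    - {"hand": 1, "slide": [0.0945, 0.0026, 0.16], "angular": [0, 0, 0]}
    - {"hand": 1, "slide": [0.0945, 0.0026, 0.16], "angular": [0, 0, 0]}
    - {"hand": 1, "slide": [0.0945, 0.0026, 0.17], "angular": [0, 0, 0]}
    - {"hand": 1, "slide": [0.0945, 0.0026, 0.185], "angular": [0, 0, 0]}
    - {"hand": 1, "slide": [0.0945, 0.0026, 0.2], "angular": [0, 0, 0]}
    - {"hand": 1, "slide": [0.0945, 0.0026, 0.21], "angular": [0, 0, 0]}
    - {"hand": 1, "slide": [0.0945, 0.0026, 0.217], "angular": [0, 0, 0]}
    - {"hand": 1, "slide": [0.0945, 0.0026, 0.222], "angular": [0, 0, 0]}
    - {"hand": 1, "slide": [0.0945, 0.0026, 0.222], "angular": [0, 0, 0]}
  newtons: 30

```text
t: 5.07
eef_pos: [0.5552, -0.0301, 0.0179]
tcp_rot: [0.0, 1.0, 0.017, -0.0]
contact_force: [0.3, 0.3, 0.2]
width: 0.998
grasp_force: 0.0
```

arm_command:
  motion:
    - {"hand": -1, "slide": [0, 0, 0], "angular": [0, 0, 0]}
    - {"hand": -1, "slide": [0, 0, 0], "angular": [0, 0, 0]}
    - {"hand": -1, "slide": [0, 0, 0], "angular": [0, 0, 0]}
    - {"hand": -1, "slide": [0, 0, 0], "angular": [0, 0, 0]}
    - {"hand": -1, "slide": [0, 0, 0], "angular": [0, 0, 0]}
    - {"hand": -1, "slide": [0, 0, 0], "angular": [0, 0, 0]}
    - {"hand": -1, "slide": [0, 0, 0], "angular": [0, 0, 0]}
    - {"hand": -1, "slide": [0, 0, 0], "angular": [0, 0, 0]}

```text
t: 5.73
eef_pos: [0.5558, -0.03, 0.019]
tcp_rot: [0.0, 1.0, 0.017, 0.0]
contact_force: [-1.1, -0.5, 5.5]
width: 0.334
grasp_force: 29.5
```

```bash
python3 -c "
from h import *
plan(.5555,-.03,.14,2.0);plan(.555,.318,.14,2.0);plan(.555,.318,.05,2.0)"
```

```text
slide [-0.0002, 0.0, -0.121] angular [0.0002, -0.0004, -0.0001] rows>=2.9
slide [0.0114, -0.3478, -0.1211] angular [0.0002, -0.0004, -0.0001] rows>=8.8
slide [0.0113, -0.3478, -0.0311] angular [0.0002, -0.0004, -0.0001] rows>=8.4
```

arm_command:
  motion:
    - {"hand": -1, "slide": [0, 0, -0.03], "angular": [0, 0, 0]}
    - {"hand": -1, "slide": [0, 0, -0.07], "angular": [0, 0, 0]}
    - {"hand": -1, "slide": [0, 0, -0.11], "angular": [0, 0, 0]}
    - {"hand": -1, "slide": [0.001, -0.035, -0.125], "angular": [0, 0, 0]}
    - {"hand": -1, "slide": [0.0114, -0.3478, -0.125], "angular": [0, 0, 0]}
    - {"hand": -1, "slide": [0.0114, -0.3478, -0.125], "angular": [0, 0, 0]}
    - {"hand": -1, "slide": [0.0114, -0.3478, -0.125], "angular": [0, 0, 0]}
    - {"hand": -1, "slide": [0.0114, -0.3478, -0.125], "angular": [0, 0, 0]}
    - {"hand": -1, "slide": [0.0114, -0.3478, -0.125], "angular": [0, 0, 0]}
    - {"hand": -1, "slide": [0.0114, -0.3478, -0.125], "angular": [0, 0, 0]}
    - {"hand": -1, "slide": [0.0114, -0.3478, -0.125], "angular": [0, 0, 0]}
    - {"hand": -1, "slide": [0.0114, -0.3478, -0.125], "angular": [0, 0, 0]}

```text
t: 6.73
eef_pos: [0.5527, 0.3247, 0.1433]
tcp_rot: [-0.002, 1.0, 0.02, -0.0]
contact_force: [0.0, 2.0, 0.2]
width: 0.339
grasp_force: 29.9
```

```bash
python3 -c "
from h import *
s=sense();print(s['width'],s['grasp_force'])
f=grab_frame('top')
for n in ['bumper_center','reject']:
  for d in pinpoint(f,n)[:3]: print(n,round(d['conf'],2),np.round(toW(f,d['location']),3))
plan(.555,.318,.05,2.0)"
```

```text
0.33936328775147806 29.858057498931885
reject 0.82 [ 0.553  0.32  -0.002]
slide [0.0016, 0.0028, 0.0927] angular [-0.0003, 0.0005, 0.0021] rows>=2.2
```

Still held (width 0.34). I lower it into the box, release with a partial opening, and lift.

arm_command:
  motion:
    - {"hand": -1, "slide": [0, 0.002, 0.04], "angular": [0, 0, 0]}
    - {"hand": -1, "slide": [0, 0.002, 0.075], "angular": [0, 0, 0]}
    - {"hand": -1, "slide": [0, 0.002, 0.1], "angular": [0, 0, 0]}
    - {"hand": -1, "slide": [0, 0.002, 0.1], "angular": [0, 0, 0]}
    - {"hand": 0.2, "slide": [0, 0.002, 0.1], "angular": [0, 0, 0]}
    - {"hand": 0.2, "slide": [0, 0.002, 0.1], "angular": [0, 0, 0]}
    - {"hand": 0.2, "slide": [0, 0.002, 0.1], "angular": [0, 0, 0]}
    - {"hand": 0.2, "slide": [0, 0.002, 0.1], "angular": [0, 0, 0]}
    - {"hand": 0.2, "slide": [0, 0.002, 0.06], "angular": [0, 0, 0]}
    - {"hand": 0.2, "slide": [0, 0.002, 0.02], "angular": [0, 0, 0]}
    - {"hand": 0.2, "slide": [0, 0.002, -0.02], "angular": [0, 0, 0]}
    - {"hand": 0.2, "slide": [0, 0.002, -0.06], "angular": [0, 0, 0]}

```text
t: 7.88
eef_pos: [0.5548, 0.3162, 0.2067]
tcp_rot: [-0.0, 1.0, 0.018, 0.001]
contact_force: [1.3, 0.0, -0.0]
width: 0.597
grasp_force: 0.0
```

```bash
python3 -c "
from h import *
look('w3',['bumper_center','reject','bumper'])
plan(.44,-.29,.21,2)"
```

```text
[0.5548 0.3162 0.2067] [-0.     1.     0.018  0.001] F [ 1.3  0.  -0. ]
reject 0.67 [0.5567 0.3226 0.0009]
bumper 0.89 [0.5464 0.3122 0.0068]
slide [-0.1365, 0.6022, -0.0057] angular [-0.001, -0.0023, -0.0001] rows>=14.8
```

arm_command:
  motion:
    - {"hand": 1, "slide": [-0.137, 0.602, -0.005], "angular": [0, 0, 0]}
    - {"hand": 1, "slide": [-0.137, 0.602, -0.005], "angular": [0, 0, 0]}
    - {"hand": 1, "slide": [-0.137, 0.602, -0.005], "angular": [0, 0, 0]}
    - {"hand": 1, "slide": [-0.137, 0.602, -0.005], "angular": [0, 0, 0]}
    - {"hand": 1, "slide": [-0.137, 0.602, -0.005], "angular": [0, 0, 0]}
    - {"hand": 1, "slide": [-0.137, 0.602, -0.005], "angular": [0, 0, 0]}
    - {"hand": 1, "slide": [-0.137, 0.602, -0.005], "angular": [0, 0, 0]}
    - {"hand": 1, "slide": [-0.137, 0.602, -0.005], "angular": [0, 0, 0]}
    - {"hand": 1, "slide": [-0.137, 0.602, -0.005], "angular": [0, 0, 0]}
    - {"hand": 1, "slide": [-0.137, 0.602, -0.005], "angular": [0, 0, 0]}
    - {"hand": 1, "slide": [-0.137, 0.602, -0.005], "angular": [0, 0, 0]}
    - {"hand": 1, "slide": [-0.137, 0.602, -0.005], "angular": [0, 0, 0]}

```text
t: 9.08
eef_pos: [0.459, -0.1768, 0.2064]
tcp_rot: [-0.0, 1.0, 0.017, -0.001]
contact_force: [1.6, -0.9, 0.1]
width: 1.001
grasp_force: 0.0
```

```bash
python3 -c "
from h import *
plan(.44,-.29,.20,-10)"
```

```text
slide [-0.0229, 0.1125, 0.0064] angular [-0.0001, 0.0009, 0.0999] rows>=2.8
```

arm_command:
  motion:
    - {"hand": 1, "slide": [-0.023, 0.112, 0.006], "angular": [0, 0, 0.1]}
    - {"hand": 1, "slide": [-0.023, 0.112, 0.006], "angular": [0, 0, 0.1]}
    - {"hand": 1, "slide": [-0.023, 0.112, 0.006], "angular": [0, 0, 0.1]}
    - {"hand": 1, "slide": [-0.023, 0.112, 0.006], "angular": [0, 0, 0.1]}
    - {"hand": 1, "slide": [-0.023, 0.112, 0.006], "angular": [0, 0, 0.1]}
    - {"hand": 1, "slide": [-0.023, 0.112, 0.006], "angular": [0, 0, 0.1]}

```text
t: 9.58
eef_pos: [0.4413, -0.2867, 0.2004]
tcp_rot: [-0.001, 0.996, -0.087, -0.001]
contact_force: [0.4, 0.2, -1.2]
width: 1.003
grasp_force: 0.0
```

```bash
cat >> h.py <<'E'
def whites(name,z,amin=150):
    "top faces of white blocks: centre, sides (mm), heading of the short side (deg)"
    im=np.load(name+'.npz')['image']; hsv=cv2.cvtColor(im,cv2.COLOR_RGB2HSV)
    m=((hsv[:,:,2]>215)&(hsv[:,:,1]<45)).astype(np.uint8)
    for c in cv2.findContours(m,cv2.RETR_EXTERNAL,cv2.CHAIN_APPROX_NONE)[0]:
        if cv2.contourArea(c)<amin: continue
        p=cast(name,c.reshape(-1,2).astype(float),z)[:,:2]*1000
        (cx,cy),(w,h),a=cv2.minAreaRect(p.astype(np.float32))
        if w>h: w,h,a=h,w,a-90
        print('px',c.reshape(-1,2).mean(0).round(),'c',np.round([cx,cy],1),'wh',round(w,1),round(h,1),'yaw',round((a+90)%180-90,1))
E
python3 -c "
from h import *
look('w4',['spacer1']); whites('w4',.044)
im=cv2.imread('pics/w4.png'); cv2.imwrite('pics/w4c.png',cv2.resize(im[0:300,160:480],None,fx=2,fy=2,interpolation=cv2.INTER_CUBIC))"
```

```text
[ 0.4413 -0.2867  0.2004] [-0.001  0.996 -0.087 -0.001] F [ 0.4  0.2 -1.2]
spacer1 0.93 [ 0.5433 -0.2955  0.008 ]
spacer1 0.9 [ 0.6027 -0.3051  0.0067]
spacer1 0.87 [ 0.4846 -0.2789  0.0052]
spacer1 0.82 [ 0.5524 -0.4572  0.0016]
spacer1 0.79 [ 0.5188 -0.1484  0.0039]
px [ 88. 204.] c [467.8 -29.4] wh 39.9 53.8 yaw 2.7
px [21. 91.] c [589.5 -14.4] wh 19.4 46.2 yaw 1.9
px [307.  83.] c [ 547.8 -294. ] wh 19.0 44.3 yaw -9.9
px [310.  19.] c [ 601.1 -305.8] wh 17.9 43.9 yaw -10.0
```

View pics/w4c.png

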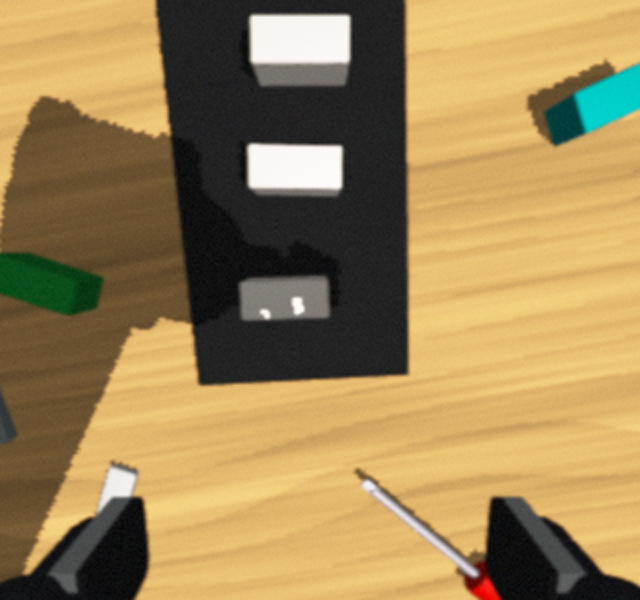

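The crop shows three white spacers at px (310,19), (307,83) and (302,149), the last one shaded. All three are upright on the mat, and green and turquoise are off to the sides. I take the nearest and check its height from two views.

```bash
python3 -c "
from h import *
c=np.array([(240,281),(328,276.5),(330,319),(240,320.5)])/2+[160,0]
for z in (.040,.044,.048):
  p=cast('w4',c,z)[:,:2]; print(z,p.mean(0).round(4),'len',np.linalg.norm(p[0]-p[1]).round(4),np.linalg.norm(p[1]-p[2]).round(4),'yaw',np.degrees(np.arctan2(*(p[0]-p[1])[::-1]))-90,np.degrees(np.arctan2(*(p[3]-p[2])[::-1]))-90)
  whites('w1',z); whites('w2',z)
"
```

```text
0.04 [ 0.4848 -0.2766] len 0.046 0.0221 yaw -7.074220658182554 -8.973329658372933
px [225. 227.] c [ 383.9 -150.2] wh 15.7 49.1 yaw 59.5
px [311. 164.] c [ 484.8 -276.6] wh 19.3 45.7 yaw -8.3
px [137. 168.] c [467.5 -26.1] wh 38.7 53.3 yaw 2.4
px [334. 120.] c [ 545.1 -305.9] wh 19.1 20.8 yaw -11.0
px [114.  76.] c [588.5 -13.6] wh 18.2 46.7 yaw 2.4
px [337.  76.] c [ 601.6 -306. ] wh 19.4 45.4 yaw -9.9
px [393. 240.] c [ 385.3 -130.5] wh 14.8 48.9 yaw 59.8
px [523. 168.] c [ 484.8 -279. ] wh 18.7 44.2 yaw -8.2
px [316. 167.] c [484.5 -27.9] wh 71.4 106.7 yaw -87.7
px [551. 115.] c [ 547.8 -296.3] wh 18.6 44.3 yaw -10.9
px [314.  66.] c [589.9 -21.8] wh 19.2 46.4 yaw 2.0
px [575.  63.] c [ 601.8 -309. ] wh 18.4 44.8 yaw -10.1
0.044 [ 0.4851 -0.2769] len 0.0454 0.0218 yaw -7.074220658182583 -8.973329658372947
px [225. 227.] c [ 385.4 -151.5] wh 15.6 48.6 yaw 59.5
px [311. 164.] c [ 485.3 -276.7] wh 19.1 45.2 yaw -8.3
px [137. 168.] c [468.2 -28.6] wh 38.3 52.8 yaw 2.4
px [334. 120.] c [ 545.  -305.7] wh 18.9 20.6 yaw -11.0
px [114.  76.] c [588.  -16.3] wh 18.0 46.3 yaw 2.4
px [337.  
[... 409 characters left out ...]
0215 yaw -7.074220658182611 -8.973329658372961
px [225. 227.] c [ 387.  -152.8] wh 15.4 48.2 yaw 59.5
px [311. 164.] c [ 485.9 -276.8] wh 18.9 44.8 yaw -8.3
px [137. 168.] c [468.9 -31.2] wh 37.9 52.3 yaw 2.4
px [334. 120.] c [ 545.  -305.5] wh 18.7 20.4 yaw -11.0
px [114.  76.] c [587.5 -18.9] wh 17.8 45.8 yaw 2.4
px [337.  76.] c [ 600.3 -305.6] wh 19.0 44.5 yaw -9.9
px [393. 240.] c [ 388.7 -128.1] wh 14.4 47.8 yaw 59.8
px [523. 168.] c [ 485.9 -273.2] wh 18.2 43.2 yaw -8.2
px [316. 167.] c [485.5 -28. ] wh 69.7 104.2 yaw -87.7
px [551. 115.] c [ 547.3 -290. ] wh 18.2 43.3 yaw -10.9
px [314.  66.] c [588.5 -22. ] wh 18.7 45.3 yaw 2.0
px [575.  63.] c [ 600.1 -302.5] wh 18.0 43.7 yaw -10.1
```

Three views agree at z=0.044: centre (0.4852,-0.2767), yaw -8.2°. That matches a 40 mm block on the 4 mm mat.

```bash
python3 -c "
from h import *
plan(.4852,-.2767,.08,-8.2);plan(.4852,-.2767,.012,-8.2)"
```

```text
slide [0.0411, -0.0164, 0.1209] angular [-0.0004, 0.0004, -0.0137] rows>=3.1
slide [0.0412, -0.0164, 0.1889] angular [-0.0004, 0.0004, -0.0137] rows>=4.7
```

arm_command:
  motion:
    - {"hand": 1, "slide": [0.041, -0.0164, 0.12], "angular": [0, 0, -0.0137]}
    - {"hand": 1, "slide": [0.041, -0.0164, 0.12], "angular": [0, 0, -0.0137]}
    - {"hand": 1, "slide": [0.041, -0.0164, 0.12], "angular": [0, 0, -0.0137]}
    - {"hand": 1, "slide": [0.041, -0.0164, 0.13], "angular": [0, 0, -0.0137]}
    - {"hand": 1, "slide": [0.041, -0.0164, 0.15], "angular": [0, 0, -0.0137]}
    - {"hand": 1, "slide": [0.0411, -0.0164, 0.17], "angular": [0, 0, -0.0137]}
    - {"hand": 1, "slide": [0.0411, -0.0164, 0.182], "angular": [0, 0, -0.0137]}
    - {"hand": 1, "slide": [0.0411, -0.0164, 0.189], "angular": [0, 0, -0.0137]}
    - {"hand": 1, "slide": [0.0411, -0.0164, 0.189], "angular": [0, 0, -0.0137]}

```text
t: 10.43
eef_pos: [0.4846, -0.2776, 0.0112]
tcp_rot: [-0.001, 0.997, -0.072, -0.001]
contact_force: [-0.1, -0.5, 0.7]
width: 1.0
grasp_force: 0.0
```

arm_command:
  motion:
    - {"hand": -1, "slide": [0, 0, 0], "angular": [0, 0, 0]}
    - {"hand": -1, "slide": [0, 0, 0], "angular": [0, 0, 0]}
    - {"hand": -1, "slide": [0, 0, 0], "angular": [0, 0, 0]}
    - {"hand": -1, "slide": [0, 0, 0], "angular": [0, 0, 0]}
    - {"hand": -1, "slide": [0, 0, 0], "angular": [0, 0, 0]}
    - {"hand": -1, "slide": [0, 0, 0], "angular": [0, 0, 0]}
    - {"hand": -1, "slide": [0, 0, 0], "angular": [0, 0, 0]}

```text
t: 11.02
eef_pos: [0.486, -0.2792, 0.0136]
tcp_rot: [0.0, 0.997, -0.073, 0.001]
contact_force: [-0.9, 0.3, 6.5]
width: 0.532
grasp_force: 32.1
```

```bash
python3 -c "
from h import *
whites('w2',.052)
plan(.5645,-.0232,.11,2)"
```

```text
px [393. 240.] c [ 390.3 -127. ] wh 14.3 47.2 yaw 59.8
px [523. 168.] c [ 486.4 -270.3] wh 18.0 42.7 yaw -8.2
px [316. 167.] c [486.1 -28. ] wh 68.9 102.9 yaw -87.7
px [551. 115.] c [ 547.1 -286.9] wh 17.9 42.8 yaw -10.9
px [314.  66.] c [587.8 -22.1] wh 18.5 44.8 yaw 2.0
px [575.  63.] c [ 599.3 -299.2] wh 17.8 43.2 yaw -10.1
slide [0.0406, -0.2646, -0.0965] angular [0.0004, -0.001, -0.0864] rows>=6.8
```

arm_command:
  motion:
    - {"hand": -1, "slide": [0, 0, -0.03], "angular": [0, 0, 0]}
    - {"hand": -1, "slide": [0, 0, -0.07], "angular": [0, 0, 0]}
    - {"hand": -1, "slide": [0, 0, -0.0965], "angular": [0, 0, 0]}
    - {"hand": -1, "slide": [0.0406, -0.2646, -0.0965], "angular": [0, 0, -0.0864]}
    - {"hand": -1, "slide": [0.0406, -0.2646, -0.0965], "angular": [0, 0, -0.0864]}
    - {"hand": -1, "slide": [0.0406, -0.2646, -0.0965], "angular": [0, 0, -0.0864]}
    - {"hand": -1, "slide": [0.0406, -0.2646, -0.0965], "angular": [0, 0, -0.0864]}
    - {"hand": -1, "slide": [0.0406, -0.2646, -0.0965], "angular": [0, 0, -0.0864]}
    - {"hand": -1, "slide": [0.0406, -0.2646, -0.0965], "angular": [0, 0, -0.0864]}
    - {"hand": -1, "slide": [0.0406, -0.2646, -0.0965], "angular": [0, 0, -0.0864]}
    - {"hand": -1, "slide": [0.0406, -0.2646, -0.0965], "angular": [0, 0, -0.0864]}
    - {"hand": -1, "slide": [0.0406, -0.2646, -0.0965], "angular": [0, 0, -0.0864]}

```text
t: 12.02
eef_pos: [0.5636, -0.0217, 0.1088]
tcp_rot: [0.0, 1.0, 0.019, -0.0]
contact_force: [-0.2, -1.2, -0.6]
width: 0.532
grasp_force: 31.4
```

```bash
python3 -c "
from h import *
look('w5',['spacer0','nose_face','foot_face'])
s=sense();print(s['width'],s['grasp_force']);
for z in (s['eef_pos'][2]+.032,.052): print(z);whites('w5',z,400)
plan(.5645,-.0232,.021,2)
im=cv2.imread('pics/w5.png'); cv2.imwrite('pics/w5c.png',im[:,120:520])"
```

```text
[ 0.5636 -0.0217  0.1088] [ 0.     1.     0.019 -0.   ] F [-0.2 -1.2 -0.6]
spacer0 0.91 [ 0.5452 -0.2971  0.0034]
spacer0 0.84 [ 5.178e-01 -1.489e-01 -1.000e-04]
spacer0 0.79 [ 0.5623 -0.0218  0.0972]
spacer0 0.64 [ 0.5898 -0.0187  0.0152]
nose_face 0.76 [ 0.6015 -0.0227  0.0322]
nose_face 0.65 [ 0.5459 -0.2878  0.0006]
0.5332164043299497 31.361709237098694
0.1407406084718388
px [340. 309.] c [548.9 -29.3] wh 18.8 25.7 yaw -5.8
px [629.  18.] c [ 670.5 -124.1] wh 6.8 14.6 yaw -62.3
0.052
px [340. 309.] c [483.  -37.9] wh 33.9 46.3 yaw -5.8
px [629.  18.] c [ 701.9 -208.5] wh 12.2 26.3 yaw -62.3
slide [0.0014, -0.002, 0.0877] angular [0.0005, 0.0003, -0.0015] rows>=2.1
```

View pics/w5c.png

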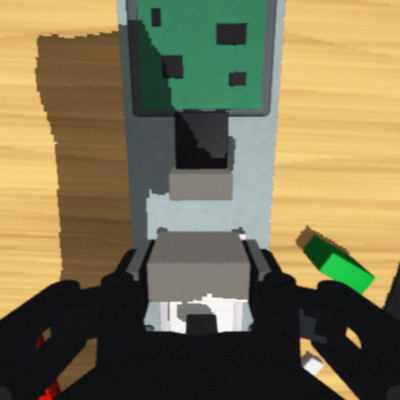

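The picture shows the held block level and square between the pads (crop rows 232–300). spacer0 stands ahead of it at rows 170–200. Next I measure where the held block's front face is.

```bash
python3 -c "
from h import *
g=np.load('w5.npz')['image'][:,:,0]
for c in (305,320,335): print(g[160:320:2,c].tolist())
print('held front bottom',cast('w5',[(270,233),(365,233)],.101).round(4).tolist())
print('held top front',cast('w5',[(270,263),(368,266)],.141).round(4).tolist())
print('held top rear',cast('w5',[(270,299),(366,302)],.141).round(4).tolist())
print('sp0 rear top',cast('w5',[(291,200),(350,199)],.052).round(4).tolist())
print('sp0 front top',cast('w5',[(291,170),(350,169)],.052).round(4).tolist())
"
```

```text
[14, 9, 14, 18, 37, 98, 110, 130, 137, 134, 139, 130, 136, 133, 134, 134, 134, 135, 134, 131, 157, 173, 177, 177, 176, 179, 177, 175, 181, 176, 176, 178, 178, 174, 175, 171, 117, 105, 104, 106, 107, 104, 103, 105, 106, 106, 107, 105, 105, 109, 107, 112, 128, 132, 134, 133, 133, 132, 138, 131, 130, 135, 128, 134, 131, 130, 132, 132, 132, 130, 133, 125, 121, 124, 115, 115, 120, 116, 108, 104]
[12, 20, 11, 12, 44, 105, 111, 129, 134, 136, 133, 132, 133, 136, 136, 132, 129, 132, 134, 132, 157, 172, 177, 177, 176, 175, 176, 179, 178, 176, 176, 174, 178, 176, 175, 166, 117, 106, 107, 107, 107, 105, 107, 109, 106, 107, 108, 108, 107, 108, 105, 115, 132, 133, 134, 131, 130, 137, 133, 134, 132, 135, 133, 132, 129, 130, 132, 128, 134, 137, 170, 241, 132, 120, 121, 114, 119, 65, 31, 29]
[15, 14, 16, 21, 44, 106, 111, 131, 136, 133, 136, 133, 134, 137, 133, 135, 136, 132, 133, 136, 154, 172, 172, 174, 175, 173, 174, 172, 174, 174, 179, 177, 178, 176, 175, 167, 113, 105, 104, 106, 106, 104, 104, 109, 106, 107, 108, 109, 105, 109, 106, 118, 126, 132, 131, 135, 133, 132, 136, 131, 131, 132, 133, 132, 132, 131, 130, 130, 136, 244, 249, 249, 250, 250, 248, 246, 245, 185, 91, 70]
held front bottom [[0.5707, 0.0065, 0.101], [0.5727, -0.0473, 0.101]]
held top front [[0.5729, -0.0, 0.141], [0.5731, -0.0423, 0.141]]
held top rear [[0.5552, 0.0001, 0.141], [0.5553, -0.0429, 0.141]]
sp0 rear top [[0.5772, -0.0008, 0.052], [0.5797, -0.0436, 0.052]]
sp0 front top [[0.5992, -0.0005, 0.052], [0.6015, -0.0421, 0.052]]
```

arm_command:
  motion:
    - {"hand": -1, "slide": [0.0034, 0, 0.03], "angular": [0, 0, 0]}
    - {"hand": -1, "slide": [0.0034, 0, 0.055], "angular": [0, 0, 0]}
    - {"hand": -1, "slide": [0.0034, 0, 0.07], "angular": [0, 0, 0]}
    - {"hand": -1, "slide": [0.0034, 0, 0.08], "angular": [0, 0, 0]}
    - {"hand": -1, "slide": [0.0034, 0, 0.084], "angular": [0, 0, 0]}
    - {"hand": -1, "slide": [0.0034, 0, 0.086], "angular": [0, 0, 0]}
    - {"hand": -1, "slide": [0.0034, 0, 0.087], "angular": [0, 0, 0]}
    - {"hand": -1, "slide": [0.0034, 0, 0.087], "angular": [0, 0, 0]}

```text
t: 12.88
eef_pos: [0.5667, -0.024, 0.0216]
tcp_rot: [0.0, 1.0, 0.017, -0.0]
contact_force: [-0.6, -0.2, -0.7]
width: 0.53
grasp_force: 38.6
```

arm_command:
  motion:
    - {"hand": -1, "slide": [0, 0, 0.001], "angular": [0, 0, 0]}
    - {"hand": -1, "slide": [0, 0, 0.001], "angular": [0, 0, 0]}
    - {"hand": -1, "slide": [0, 0, 0.0015], "angular": [0, 0, 0]}

```text
t: 13.13
eef_pos: [0.567, -0.023, 0.0202]
tcp_rot: [0.0, 1.0, 0.017, -0.0]
contact_force: [-0.3, 0.1, -0.7]
width: 0.534
grasp_force: 38.6
```

arm_command:
  motion:
    - {"hand": -1, "slide": [0, 0, 0.001], "angular": [0, 0, 0]}
    - {"hand": -1, "slide": [0, 0, 0.0015], "angular": [0, 0, 0]}
    - {"hand": -1, "slide": [0, 0, 0.0015], "angular": [0, 0, 0]}

```text
t: 13.38
eef_pos: [0.567, -0.0227, 0.0187]
tcp_rot: [0.0, 1.0, 0.018, -0.0]
contact_force: [-1.4, 0.1, -1.5]
width: 0.533
grasp_force: 38.6
```

arm_command:
  motion:
    - {"hand": -1, "slide": [0, 0, 0.0005], "angular": [0, 0, 0]}
    - {"hand": -1, "slide": [0, 0, 0.001], "angular": [0, 0, 0]}
    - {"hand": -1, "slide": [0, 0, 0.0015], "angular": [0, 0, 0]}
    - {"hand": -1, "slide": [0, 0, 0.0015], "angular": [0, 0, 0]}

```text
t: 13.72
eef_pos: [0.5671, -0.0228, 0.0173]
tcp_rot: [0.0, 1.0, 0.017, -0.0]
contact_force: [-0.2, 0.4, -0.5]
width: 0.533
grasp_force: 38.6
```

arm_command:
  motion:
    - {"hand": -1, "slide": [0, 0, 0.0005], "angular": [0, 0, 0]}
    - {"hand": -1, "slide": [0, 0, 0.001], "angular": [0, 0, 0]}
    - {"hand": -1, "slide": [0, 0, 0.0015], "angular": [0, 0, 0]}
    - {"hand": -1, "slide": [0, 0, 0.0015], "angular": [0, 0, 0]}

```text
t: 14.05
eef_pos: [0.5671, -0.0228, 0.0157]
tcp_rot: [0.0, 1.0, 0.018, -0.0]
contact_force: [-0.2, -0.6, -0.5]
width: 0.534
grasp_force: 38.6
```

```bash
python3 -c "
from h import *
s,f=look('w6',['spacer0','nose_face','foot_face'])
im=cv2.imread('pics/w6.png'); cv2.imwrite('pics/w6c.png',im[:,120:520])
g=f['image'][:,:,0]
for c in (305,320,335): print(g[150:330:2,c].tolist())"
```

```text
[ 0.5671 -0.0228  0.0157] [ 0.     1.     0.018 -0.   ] F [-0.2 -0.6 -0.5]
spacer0 0.91 [ 0.5704 -0.0245  0.0305]
spacer0 0.63 [ 0.5878 -0.0184  0.016 ]
spacer0 0.62 [ 5.192e-01 -1.505e-01 -1.000e-04]
nose_face 0.7 [ 0.5975 -0.0234  0.0284]
[24, 23, 24, 24, 24, 26, 19, 25, 19, 23, 21, 18, 21, 16, 24, 21, 22, 15, 16, 19, 21, 16, 19, 19, 20, 15, 19, 19, 13, 17, 90, 136, 133, 135, 133, 151, 164, 165, 165, 166, 166, 166, 164, 165, 167, 161, 161, 168, 163, 164, 163, 162, 164, 161, 164, 162, 159, 147, 159, 159, 157, 157, 155, 157, 155, 159, 159, 158, 157, 155, 159, 160, 156, 157, 158, 160, 156, 157, 161, 154, 155, 156, 156, 153, 155, 160, 157, 159, 154, 159]
[32, 21, 23, 20, 16, 22, 26, 20, 19, 25, 22, 19, 22, 17, 21, 22, 26, 22, 23, 19, 19, 23, 25, 22, 23, 25, 23, 18, 20, 21, 94, 131, 131, 134, 133, 153, 161, 166, 164, 164, 164, 164, 165, 163, 165, 163, 164, 165, 164, 161, 165, 170, 165, 160, 163, 163, 162, 151, 153, 159, 160, 157, 156, 158, 158, 157, 158, 158, 157, 157, 159, 156, 156, 156, 157, 160, 155, 154, 158, 153, 158, 157, 157, 155, 156, 157, 159, 157, 154, 155]
[64, 62, 64, 66, 65, 63, 67, 65, 65, 68, 59, 27, 22, 23, 18, 24, 25, 22, 25, 19, 16, 20, 17, 22, 22, 21, 26, 20, 12, 25, 117, 132, 133, 132, 134, 153, 165, 165, 164, 165, 162, 164, 162, 164, 164, 163, 167, 164, 164, 164, 164, 161, 163, 166, 165, 159, 165, 152, 157, 156, 159, 159, 153, 156, 157, 158, 157, 158, 157, 159, 156, 157, 159, 156, 156, 156, 157, 157, 156, 156, 159, 160, 155, 159, 153, 157, 155, 157, 157, 156]
```

View pics/w6c.png

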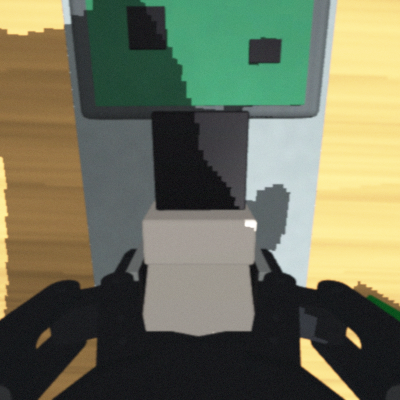

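The held block's visible area is too long for a 20 mm top, so it may have ridden up or pitched. I check it with the scene camera.

```bash
python3 -c "
from h import *
f=grab_frame('scene'); s=sense()
for n in ['spacer0','bumper','nose_face','foot_face']:
  for d in pinpoint(f,n)[:5]: print(n,round(d['conf'],2),np.round(toW(f,d['location']),4))
P=lambda x:cv2.projectPoints(np.array([x],float),np.array(f['rvec'],float),np.array(f['tvec'],float),np.array(f['mtx']),None)[0].ravel().round(1)
for x in [(.5778,-.045,.052),(.5563,-.045,.052),(.567,-.0228,.0157)]: print(x,P(x))
u,v=P((.567,-.0228,.04)).astype(int); print(u,v)
a=cv2.resize(f['image'][v-50:v+50,u-65:u+65,::-1],None,fx=6,fy=6,interpolation=cv2.INTER_CUBIC); cv2.imwrite('pics/s2.png',a)
print(cast('w6',[(320,264),(320,220),(320,330)],.052).round(4).tolist(),cast('w6',[(320,264)],.07).round(4),cast('w6',[(267,330),(377,330)],.052).round(4).tolist())"
```

```text
spacer0 0.74 [ 0.5507 -0.2925  0.0041]
spacer0 0.67 [ 0.5566 -0.456  -0.0038]
spacer0 0.61 [ 0.601  -0.3067  0.0032]
spacer0 0.56 [ 0.5873 -0.024   0.0098]
spacer0 0.5 [ 0.5183 -0.1513  0.0007]
bumper 0.59 [0.55   0.3111 0.003 ]
nose_face 0.62 [ 0.5994 -0.0217  0.0312]
nose_face 0.54 [ 0.2937 -0.3693  0.0004]
nose_face 0.16 [ 0.7343  0.1897 -0.002 ]
(0.5778, -0.045, 0.052) [332.3 219.2]
(0.5563, -0.045, 0.052) [326.8 214.9]
(0.567, -0.0228, 0.0157) [334.2 218.3]
334 214
[[0.5788, -0.0226, 0.052], [0.5981, -0.0218, 0.052], [0.5464, -0.0238, 0.052]] [[ 0.5883 -0.0221  0.07  ]] [[0.5455, -0.0002, 0.052], [0.5473, -0.0491, 0.052]]
```

View pics/s2.png

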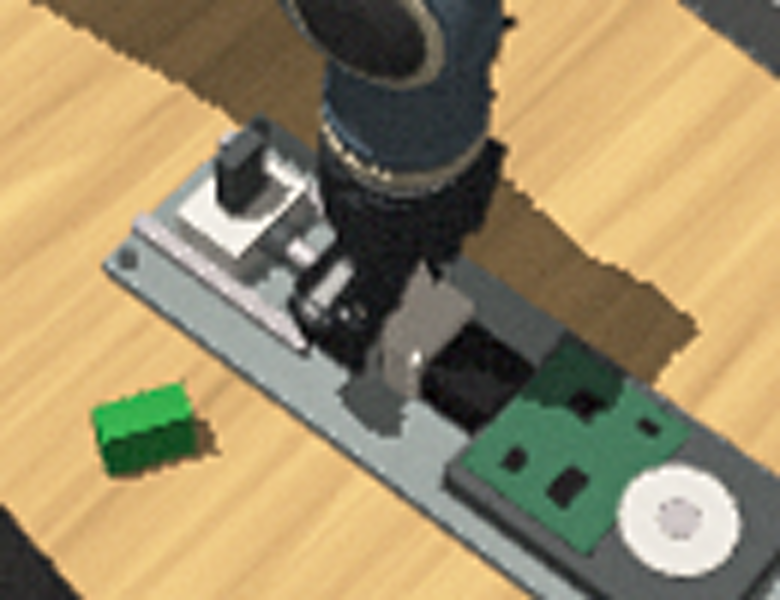

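The held block's front bottom edge caught spacer0's top edge, so it has pitched in the pads. I lift and measure the tilt.

arm_command:
  motion:
    - {"hand": -1, "slide": [-0.001, 0, -0.01], "angular": [0, 0, 0]}
    - {"hand": -1, "slide": [-0.004, 0, -0.03], "angular": [0, 0, 0]}
    - {"hand": -1, "slide": [-0.01, 0, -0.065], "angular": [0, 0, 0]}
    - {"hand": -1, "slide": [-0.01, 0, -0.1], "angular": [0, 0, 0]}
    - {"hand": -1, "slide": [-0.01, 0, -0.125], "angular": [0, 0, 0]}
    - {"hand": -1, "slide": [-0.01, 0, -0.125], "angular": [0, 0, 0]}

```text
t: 15.0
eef_pos: [0.5609, -0.0229, 0.1475]
tcp_rot: [0.0, 1.0, 0.017, 0.006]
contact_force: [1.3, 0.1, -1.2]
width: 0.535
grasp_force: 38.7
```

```bash
python3 -c "
from h import *
s,f=look('w7',['spacer0','nose_face','foot_face']); print(s['width'],s['grasp_force'])
a=grab_frame('scene'); P=lambda x:cv2.projectPoints(np.array([x],float),np.array(a['rvec'],float),np.array(a['tvec'],float),np.array(a['mtx']),None)[0].ravel().round(1)
u,v=P(s['eef_pos']).astype(int); print(u,v,P((.58,-.02,.03)))
L=cv2.resize(f['image'][150:400,200:440],None,fx=1.7,fy=1.7); Rr=cv2.resize(a['image'][v-35:v+50,u-40:u+45],(425,425),interpolation=cv2.INTER_CUBIC)
cv2.imwrite('pics/w7c.png',np.hstack([L[:425,:375],Rr[:L.shape[0]]])[:,:,::-1])
g=f['image'][:,:,0]
for c in (305,320,335): print(g[150:350:2,c].tolist())"
```

```text
[ 0.5609 -0.0229  0.1475] [0.    1.    0.017 0.006] F [ 1.3  0.1 -1.2]
spacer0 0.82 [ 0.5609 -0.0245  0.1662]
spacer0 0.82 [ 0.518  -0.1489  0.0031]
spacer0 0.76 [ 0.5427 -0.2938  0.0078]
spacer0 0.74 [ 0.6014 -0.3042  0.0046]
spacer0 0.57 [ 0.5923 -0.02    0.0118]
foot_face 0.73 [ 0.526  -0.0268  0.0335]
foot_face 0.62 [ 5.814e-01 -1.800e-02 -2.000e-04]
0.5351950705424713 38.660425543785095
333 193 [338.2 217.9]
[19, 19, 15, 17, 13, 53, 105, 127, 134, 139, 138, 140, 134, 138, 137, 136, 137, 138, 140, 178, 177, 179, 179, 181, 180, 180, 179, 180, 178, 179, 177, 178, 179, 181, 160, 79, 74, 74, 37, 14, 6, 13, 9, 19, 46, 46, 45, 45, 120, 164, 167, 156, 120, 129, 127, 127, 125, 126, 129, 126, 125, 128, 129, 126, 126, 127, 128, 126, 128, 126, 128, 128, 128, 127, 128, 125, 126, 124, 128, 129, 127, 129, 128, 127, 127, 130, 127, 122, 123, 128, 124, 121, 43, 19, 10, 14, 12, 17, 15, 17]
[16, 12, 16, 14, 20, 54, 103, 129, 139, 136, 136, 136, 135, 135, 136, 136, 135, 136, 136, 176, 179, 178, 180, 177, 175, 175, 179, 182, 182, 177, 179, 177, 178, 176, 109, 75, 72, 73, 41, 11, 10, 9, 14, 28, 53, 50, 47, 49, 190, 237, 238, 229, 129, 129, 128, 126, 127, 128, 129, 128, 125, 125, 128, 129, 131, 127, 126, 127, 124, 127, 128, 126, 132, 127, 127, 126, 127, 130, 127, 124, 126, 127, 130, 126, 127, 125, 129, 125, 124, 125, 130, 128, 118, 49, 13, 13, 15, 16, 16, 18]
[18, 18, 13, 13, 22, 60, 107, 127, 136, 140, 134, 141, 136, 135, 131, 133, 135, 135, 139, 181, 180, 180, 179, 178, 177, 178, 176, 176, 178, 178, 178, 181, 178, 177, 171, 152, 86, 86, 37, 9, 15, 15, 13, 29, 62, 63, 56, 51, 132, 171, 172, 160, 125, 124, 128, 127, 129, 127, 129, 128, 129, 127, 127, 126, 127, 128, 128, 128, 128, 128, 125, 126, 125, 131, 131, 127, 127, 126, 127, 128, 127, 126, 128, 124, 128, 131, 127, 126, 124, 125, 125, 109, 23, 12, 20, 14, 17, 19, 22, 18]
```

View pics/w7c.png

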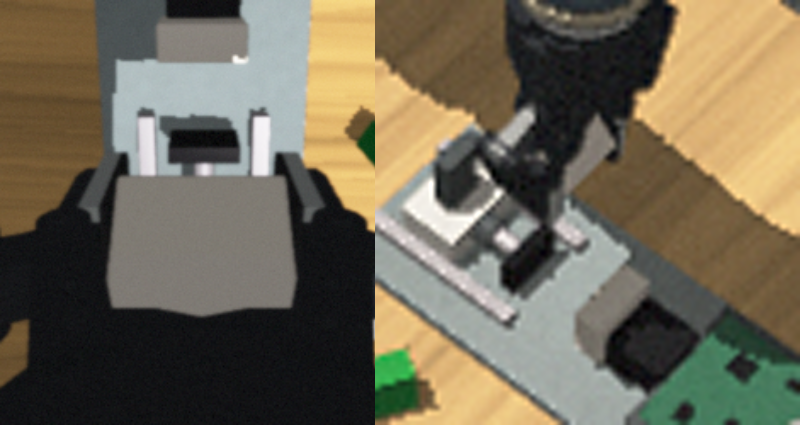

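```bash
python3 -c "
from h import *
d=np.load('w7.npz');K=d['K'];print(K.round(1).tolist())
T=d['T']
obj=[]
for (u1,v1,u2,v2) in [(269.4,254,367.6,254),(262.9,330,374.7,330)]:
  r=np.linalg.inv(K)@np.array([[u1,u2],[v1,v2],[1,1]]); s=.046/np.linalg.norm(r[:,0]-r[:,1])
  p=(T[:3,:3]@(r*s)).T+T[:3,3]; print('tool coords',p.round(4).tolist())
im=d['image']
# precise edges
for v in (258,270,285,300,315,326): 
  row=im[v,230:410,0].astype(int); print(v,row.tolist()[20:60],row.tolist()[125:160])
"
```

```text
[[284.0, 0.0, 318.1], [0.0, 284.0, 203.5], [0.0, 0.0, 1.0]]
tool coords [[0.009, -0.0234, -0.0212], [0.009, 0.0226, -0.0212]]
tool coords [[-0.014, -0.0233, -0.0444], [-0.0139, 0.0227, -0.0444]]
258 [17, 30, 58, 72, 77, 76, 78, 78, 79, 77, 75, 74, 73, 54, 29, 17, 18, 31, 73, 112, 122, 126, 127, 128, 127, 128, 126, 126, 124, 129, 121, 128, 128, 125, 125, 128, 123, 131, 124, 129] [128, 128, 132, 129, 127, 128, 125, 126, 127, 130, 129, 123, 110, 77, 32, 19, 14, 27, 52, 69, 76, 81, 78, 79, 77, 78, 81, 78, 72, 59, 40, 24, 18, 13, 20]
270 [79, 78, 73, 80, 79, 76, 78, 73, 55, 28, 19, 11, 12, 13, 18, 20, 41, 81, 115, 126, 127, 128, 128, 128, 127, 128, 128, 127, 125, 125, 128, 128, 131, 127, 126, 123, 128, 127, 125, 125] [127, 129, 129, 126, 126, 128, 127, 128, 127, 127, 126, 129, 123, 118, 90, 42, 10, 15, 18, 11, 12, 11, 33, 52, 72, 72, 78, 83, 77, 77, 80, 79, 76, 74, 69]
285 [19, 19, 19, 17, 15, 19, 18, 13, 12, 20, 18, 26, 15, 17, 28, 60, 97, 120, 126, 127, 127, 128, 129, 127, 128, 126, 126, 127, 129, 124, 129, 127, 130, 126, 128, 130, 127, 126, 128, 129] [124, 128, 122, 128, 126, 130, 127,
[... 465 characters left out ...]
 16]
315 [21, 20, 14, 15, 16, 17, 17, 18, 13, 19, 18, 30, 55, 93, 117, 125, 125, 126, 125, 128, 125, 127, 128, 126, 123, 126, 124, 126, 127, 126, 129, 131, 126, 126, 128, 129, 128, 124, 129, 123] [128, 130, 127, 126, 127, 126, 129, 128, 124, 126, 127, 130, 123, 125, 129, 123, 126, 122, 99, 69, 26, 18, 20, 18, 21, 20, 22, 18, 15, 20, 20, 17, 16, 19, 25]
326 [15, 18, 15, 14, 18, 22, 15, 20, 15, 15, 8, 21, 19, 23, 58, 93, 121, 128, 123, 127, 124, 125, 126, 127, 128, 124, 125, 127, 125, 121, 126, 127, 126, 127, 128, 129, 127, 123, 128, 127] [127, 127, 127, 127, 125, 127, 125, 125, 125, 123, 128, 126, 125, 127, 129, 120, 100, 56, 24, 21, 20, 24, 17, 15, 18, 21, 18, 16, 14, 21, 18, 14, 17, 18, 20]
```

The block is pitched about 42° nose-up in the pads. Plan to mend it: tilt the tool so the block is upright, stand it on the drive's nose top (38 mm wide, so the fingers straddle it), release, and regrasp vertically. First I tilt while hovering.

arm_command:
  motion:
    - {"hand": -1, "slide": [0.02, 0, -0.01], "angular": [0, -0.06, 0]}
    - {"hand": -1, "slide": [0.046, 0, -0.01], "angular": [0, -0.12, 0]}
    - {"hand": -1, "slide": [0.046, 0, -0.01], "angular": [0, -0.18, 0]}
    - {"hand": -1, "slide": [0.046, 0, -0.01], "angular": [0, -0.24, 0]}
    - {"hand": -1, "slide": [0.046, 0, -0.01], "angular": [0, -0.3, 0]}
    - {"hand": -1, "slide": [0.046, 0, -0.01], "angular": [0, -0.3, 0]}
    - {"hand": -1, "slide": [0.046, 0, -0.01], "angular": [0, -0.3, 0]}

```text
t: 15.83
eef_pos: [0.6025, -0.0212, 0.1467]
tcp_rot: [0.005, 0.95, 0.017, -0.311]
contact_force: [0.3, 0.6, -0.1]
width: 0.536
grasp_force: 38.6
```

```bash
python3 -c "
from h import *
s=sense();print(s['joint_positions'].round(2) if hasattr(s['joint_positions'],'round') else s['joint_positions'])
r=R.from_quat(np.roll(s['tcp_rot'],-1));print(s['eef_pos'],'axes x',r.apply([1,0,0]).round(3),'z',r.apply([0,0,1]).round(3))
for n,p in [('rear bottom',(-.0059,0,-.0079)),('front bottom',(.009,0,-.0212))]: print(n,(r.apply(p)+s['eef_pos']).round(4))
for tgt in [(.609,-.0222,.060),(.609,-.0222,.034)]: print('slide',r.inv().apply(np.array(tgt)-s['eef_pos']).round(4).tolist())
"
```

```text
[ 0.07  0.77 -0.18  1.34  0.09  1.67 -1.66]
[ 0.60250982 -0.0212447   0.14666906] axes x [ 0.806  0.029 -0.592] z [-0.592 -0.021 -0.806]
rear bottom [ 0.6024 -0.0213  0.1565]
front bottom [ 0.6223 -0.0205  0.1584]
slide [0.0565, 0.0012, 0.066]
slide [0.0719, 0.0012, 0.087]
```

arm_command:
  motion:
    - {"hand": -1, "slide": [0.025, 0.0012, 0.025], "angular": [0, 0, 0]}
    - {"hand": -1, "slide": [0.042, 0.0012, 0.046], "angular": [0, 0, 0]}
    - {"hand": -1, "slide": [0.0565, 0.0012, 0.066], "angular": [0, 0, 0]}
    - {"hand": -1, "slide": [0.061, 0.0012, 0.072], "angular": [0, 0, 0]}
    - {"hand": -1, "slide": [0.065, 0.0012, 0.0776], "angular": [0, 0, 0]}
    - {"hand": -1, "slide": [0.067, 0.0012, 0.0803], "angular": [0, 0, 0]}
    - {"hand": -1, "slide": [0.0685, 0.0012, 0.0823], "angular": [0, 0, 0]}
    - {"hand": -1, "slide": [0.0685, 0.0012, 0.0823], "angular": [0, 0, 0]}

```text
t: 16.5
eef_pos: [0.6107, -0.0225, 0.0452]
tcp_rot: [0.005, 0.951, 0.017, -0.308]
contact_force: [-0.3, -0.9, -0.7]
width: 0.533
grasp_force: 38.6
```

```bash
python3 -c "
from h import *
s=sense();f=grab_frame('scene')
for d in pinpoint(f,'spacer0')[:6]: print(round(d['conf'],2),np.round(toW(f,d['location']),4))
s,f=look('w8',['spacer0'])"
```

```text
0.76 [ 0.5546 -0.457  -0.0009]
0.73 [ 0.5499 -0.2931  0.0037]
0.65 [ 0.588  -0.0239  0.0074]
0.61 [ 0.6203 -0.0274  0.0538]
0.48 [ 0.5976 -0.3068  0.0053]
[ 0.6109 -0.0224  0.0453] [ 0.005  0.951  0.017 -0.308] F [-0.1 -0.6 -0.5]
spacer0 0.94 [ 0.6244 -0.0233  0.0586]
spacer0 0.87 [ 0.5158 -0.1479  0.0009]
```

arm_command:
  motion:
    - {"hand": -1, "slide": [0.0002, 0, 0.0032], "angular": [0, 0, 0]}
    - {"hand": -1, "slide": [0.0014, 0, 0.0048], "angular": [0, 0, 0]}
    - {"hand": -1, "slide": [0.0026, 0, 0.0064], "angular": [0, 0, 0]}
    - {"hand": -1, "slide": [0.0038, 0, 0.008], "angular": [0, 0, 0]}
    - {"hand": -1, "slide": [0.0038, 0, 0.008], "angular": [0, 0, 0]}

```text
t: 17.12
eef_pos: [0.6083, -0.0225, 0.0347]
tcp_rot: [0.005, 0.951, 0.017, -0.309]
contact_force: [-0.5, 0.5, 0.4]
width: 0.527
grasp_force: 38.6
```

arm_command:
  motion:
    - {"hand": -1, "slide": [0.0006, 0, 0.0008], "angular": [0, 0, 0]}
    - {"hand": -1, "slide": [0.0009, 0, 0.0012], "angular": [0, 0, 0]}
    - {"hand": -1, "slide": [0.0009, 0, 0.0012], "angular": [0, 0, 0]}

```text
t: 17.37
eef_pos: [0.6086, -0.0225, 0.0341]
tcp_rot: [0.005, 0.951, 0.017, -0.309]
contact_force: [-0.6, -0.0, 1.3]
width: 0.533
grasp_force: 38.8
```

arm_command:
  motion:
    - {"hand": -1, "slide": [0.0006, 0, 0.0008], "angular": [0, 0, 0]}
    - {"hand": -1, "slide": [0.0009, 0, 0.0012], "angular": [0, 0, 0]}
    - {"hand": -1, "slide": [0.0009, 0, 0.0012], "angular": [0, 0, 0]}

```text
t: 17.62
eef_pos: [0.6086, -0.0225, 0.034]
tcp_rot: [0.005, 0.951, 0.017, -0.309]
contact_force: [-1.1, -0.2, 6.4]
width: 0.528
grasp_force: 39.3
```

arm_command:
  motion:
    - {"hand": 0.3, "slide": [0, 0, 0], "angular": [0, 0, 0]}
    - {"hand": 1, "slide": [0, 0, 0], "angular": [0, 0, 0]}
    - {"hand": 1, "slide": [0, 0, 0], "angular": [0, 0, 0]}
    - {"hand": 1, "slide": [0, 0, 0], "angular": [0, 0, 0]}
    - {"hand": 1, "slide": [0, 0, 0], "angular": [0, 0, 0]}
    - {"hand": 1, "slide": [0, 0, 0], "angular": [0, 0, 0]}

```text
t: 18.12
eef_pos: [0.6086, -0.0225, 0.0321]
tcp_rot: [0.005, 0.951, 0.017, -0.309]
contact_force: [-0.1, 0.6, 1.2]
width: 1.003
grasp_force: 0.0
```

```bash
python3 -c "
from h import *
f=grab_frame('scene')
for d in pinpoint(f,'spacer0')[:6]: print(round(d['conf'],2),np.round(toW(f,d['location']),4))
s,f=look('w9',['spacer0']);whites('w9',.084)
r=R.from_quat(np.roll(s['tcp_rot'],-1));print(r.inv().apply(np.array([.58,-.022,.20])-s['eef_pos']).round(4).tolist())"
```

```text
0.65 [ 0.5157 -0.15    0.0009]
0.61 [ 0.6187 -0.027   0.0431]
0.61 [ 5.556e-01 -4.600e-01 -2.000e-04]
0.48 [ 0.5988 -0.3044  0.0017]
0.47 [ 0.5497 -0.2913  0.0015]
0.46 [ 0.5887 -0.0248  0.0101]
[ 0.6086 -0.0225  0.0322] [ 0.005  0.951  0.017 -0.309] F [-0.6  0.1 -0. ]
spacer0 0.88 [ 0.5171 -0.1491  0.0049]
spacer0 0.75 [ 0.6221 -0.0222  0.0433]
px [385. 258.] c [691.5 -30. ] wh 8.8 41.3 yaw -87.6
px [404.  15.] c [739.  -23.8] wh 2.8 3.0 yaw 2.1
[-0.1217, -0.0015, -0.119]
```

arm_command:
  motion:
    - {"hand": 1, "slide": [0, 0, -0.03], "angular": [0, 0, 0]}
    - {"hand": 1, "slide": [0, 0, -0.065], "angular": [0, 0, 0]}
    - {"hand": 1, "slide": [0, 0, -0.1], "angular": [0, 0, 0]}
    - {"hand": 1, "slide": [-0.03, 0, -0.115], "angular": [0, 0.05, 0]}
    - {"hand": 1, "slide": [-0.06, 0, -0.12], "angular": [0, 0.1, 0]}
    - {"hand": 1, "slide": [-0.09, 0, -0.12], "angular": [0, 0.16, 0]}
    - {"hand": 1, "slide": [-0.122, -0.001, -0.12], "angular": [0, 0.22, 0]}
    - {"hand": 1, "slide": [-0.135, -0.001, -0.13], "angular": [0, 0.28, 0]}
    - {"hand": 1, "slide": [-0.145, -0.001, -0.13], "angular": [0, 0.3, 0]}
    - {"hand": 1, "slide": [-0.145, -0.001, -0.13], "angular": [0, 0.3, 0]}

```text
t: 19.15
eef_pos: [0.565, -0.0233, 0.2261]
tcp_rot: [0.001, 1.0, 0.017, 0.002]
contact_force: [-0.5, 0.3, -0.2]
width: 0.998
grasp_force: 0.0
```

```bash
python3 -c "
from h import *
look('w10',['spacer0','nose_face','foot_face','handle'])
for z in (.084,.052): print(z);whites('w10',z)
plan(.54,-.024,.23,2)"
```

```text
[ 0.565  -0.0233  0.2261] [0.001 1.    0.017 0.002] F [-0.5  0.3 -0.2]
spacer0 0.84 [ 0.5432 -0.2952  0.0067]
spacer0 0.84 [ 0.6021 -0.3035  0.0066]
spacer0 0.73 [ 0.519  -0.1508  0.0017]
spacer0 0.72 [ 0.5871 -0.0201  0.013 ]
spacer0 0.62 [ 0.6218 -0.0265  0.0433]
nose_face 0.92 [ 0.5982 -0.0215  0.0271]
foot_face 0.84 [ 0.5293 -0.0233  0.0316]
handle 0.76 [ 0.4669 -0.0267  0.0891]
0.084
px [393. 311.] c [ 426.5 -115. ] wh 12.8 42.1 yaw 59.9
px [317. 245.] c [509.2 -26. ] wh 62.9 92.4 yaw -87.8
px [544. 207.] c [ 558.1 -259.9] wh 16.6 39.3 yaw -11.0
px [318. 166.] c [592.1 -21.8] wh 17.1 40.5 yaw 2.0
px [566. 162.] c [ 605.  -270.6] wh 16.5 39.2 yaw -9.8
px [529.  33.] c [ 718.7 -206.4] wh 38.5 54.6 yaw -61.9
px [317.  19.] c [719.1 -16.9] wh 36.0 46.9 yaw 2.0
px [103.  14.] c [717.6 171.1] wh 25.5 34.1 yaw 2.0
0.052
px [393. 311.] c [ 403.5 -125.6] wh 14.2 46.8 yaw 59.9
px [317. 245.] c [495.4 -26.7] wh 69.9 102.7 yaw -87.8
px [544. 207.] c [ 549.8 -286.8] wh 18.4 43.7 yaw -11.0
px [318. 166.] c [587.6 -22. ] wh 19.0 45.1 yaw 2.0
px [566. 162.] c [ 602.  -298.7] wh 18.4 43.6 yaw -9.8
px [529.  33.] c [ 728.4 -227.3] wh 42.8 60.7 yaw -61.9
px [317.  19.] c [728.8 -16.5] wh 40.1 52.1 yaw 2.0
px [103.  14.] c [727.2 192.6] wh 28.4 37.9 yaw 2.0
slide [-0.0286, 0.0002, -0.0084] angular [-0.0002, 0.0008, 0.0001] rows>=0.7
```

```bash
python3 -c "
from h import *
im=np.load('w10.npz')['image'];hsv=cv2.cvtColor(im,cv2.COLOR_RGB2HSV)
for c in (300,318,336): print(c,im[90:185,c,0].tolist())
for v in (125,132): print(v,im[v,270:370,0].tolist())"
```

```text
300 [43, 42, 42, 44, 42, 41, 40, 47, 57, 56, 54, 56, 60, 61, 58, 56, 57, 54, 58, 59, 56, 59, 60, 52, 51, 37, 30, 35, 35, 28, 32, 40, 57, 63, 62, 64, 84, 116, 134, 136, 134, 137, 131, 134, 132, 134, 131, 133, 131, 134, 133, 131, 131, 134, 131, 129, 120, 92, 77, 73, 69, 70, 68, 71, 87, 94, 107, 149, 233, 251, 252, 252, 252, 252, 252, 252, 252, 252, 252, 252, 252, 252, 252, 252, 249, 215, 180, 175, 174, 174, 172, 177, 172, 174, 174]
318 [55, 57, 55, 59, 58, 57, 56, 56, 55, 56, 59, 56, 56, 60, 61, 58, 56, 63, 62, 57, 59, 55, 40, 34, 32, 28, 34, 37, 30, 23, 17, 17, 16, 14, 18, 28, 104, 184, 176, 159, 141, 133, 133, 134, 131, 138, 131, 132, 131, 132, 133, 135, 143, 154, 163, 163, 147, 98, 47, 24, 21, 37, 45, 54, 55, 64, 97, 153, 235, 252, 253, 253, 253, 253, 253, 253, 253, 253, 253, 253, 253, 253, 253, 253, 250, 215, 177, 174, 172, 177, 174, 179, 177, 177, 177]
336 [56, 60, 57, 55, 47, 45, 46, 46, 46, 47, 46, 47, 58, 59, 59, 57, 59, 55, 58, 58, 60, 62, 62, 58, 59, 55, 62, 85, 91, 71, 69, 105, 147, 155, 159, 153, 139, 136, 132, 133, 132, 137, 131, 131, 133, 128, 132, 132, 134, 134, 128, 130
[... 436 characters left out ...]
, 30, 25, 25, 24, 23, 24, 24, 22, 25, 24, 55, 112, 153, 162, 162, 162, 164, 165, 165, 164, 160, 163, 162, 167, 168, 168, 170, 170, 165, 166, 166, 165, 166, 166, 168, 168, 165, 165, 167, 169, 168, 164, 164, 166, 179, 204]
132 [72, 73, 70, 73, 72, 75, 70, 73, 70, 71, 72, 76, 71, 74, 77, 69, 74, 72, 73, 72, 68, 72, 73, 74, 77, 101, 123, 132, 137, 133, 131, 135, 133, 133, 135, 132, 133, 134, 133, 134, 132, 131, 134, 134, 133, 130, 134, 134, 133, 132, 133, 133, 134, 133, 131, 131, 132, 129, 134, 134, 130, 134, 134, 136, 135, 137, 131, 132, 133, 134, 134, 134, 148, 161, 166, 165, 166, 166, 169, 167, 166, 168, 165, 163, 165, 165, 166, 168, 167, 168, 169, 172, 167, 164, 165, 166, 165, 168, 182, 208]
```

```bash
python3 -c "
from h import *
p=cast('w10',[(295,126.5),(342,126.5),(342,147),(295,147),(318.5,136.7)],.084);print(p.round(4).tolist())
x,y=p[4,:2]
plan(x,y,.12,2);plan(x,y,.054,2)"
```

```text
[[0.6301, 0.0018, 0.084], [0.6317, -0.0437, 0.084], [0.6122, -0.0448, 0.084], [0.6106, 0.0016, 0.084], [0.6213, -0.0213, 0.084]]
slide [0.053, 0.0004, 0.1015] angular [-0.0002, 0.0008, 0.0001] rows>=2.7
slide [0.0531, 0.0004, 0.1675] angular [-0.0002, 0.0008, 0.0001] rows>=4.2
```

arm_command:
  motion:
    - {"hand": 1, "slide": [0.053, 0.0004, 0.1], "angular": [0, 0, 0]}
    - {"hand": 1, "slide": [0.053, 0.0004, 0.1], "angular": [0, 0, 0]}
    - {"hand": 1, "slide": [0.053, 0.0004, 0.1], "angular": [0, 0, 0]}
    - {"hand": 1, "slide": [0.053, 0.0004, 0.12], "angular": [0, 0, 0]}
    - {"hand": 1, "slide": [0.053, 0.0004, 0.14], "angular": [0, 0, 0]}
    - {"hand": 1, "slide": [0.053, 0.0004, 0.158], "angular": [0, 0, 0]}
    - {"hand": 1, "slide": [0.053, 0.0004, 0.166], "angular": [0, 0, 0]}
    - {"hand": 1, "slide": [0.053, 0.0004, 0.166], "angular": [0, 0, 0]}
  newtons: 40

```text
t: 20.07
eef_pos: [0.6194, -0.0213, 0.0531]
tcp_rot: [-0.0, 1.0, 0.018, -0.003]
contact_force: [0.1, 0.2, -0.1]
width: 0.998
grasp_force: 0.0
```

arm_command:
  motion:
    - {"hand": -1, "slide": [0, 0, 0], "angular": [0, 0, 0]}
    - {"hand": -1, "slide": [0, 0, 0], "angular": [0, 0, 0]}
    - {"hand": -1, "slide": [0, 0, 0], "angular": [0, 0, 0]}
    - {"hand": -1, "slide": [0, 0, 0], "angular": [0, 0, 0]}
    - {"hand": -1, "slide": [0, 0, 0], "angular": [0, 0, 0]}
    - {"hand": -1, "slide": [0, 0, 0], "angular": [0, 0, 0]}
    - {"hand": -1, "slide": [0, 0, 0], "angular": [0, 0, 0]}

```text
t: 20.65
eef_pos: [0.6218, -0.0215, 0.0582]
tcp_rot: [0.0, 1.0, 0.017, 0.001]
contact_force: [0.2, -0.2, 6.4]
width: 0.526
grasp_force: 42.6
```

arm_command:
  motion:
    - {"hand": -1, "slide": [0, 0, -0.02], "angular": [0, 0, 0]}
    - {"hand": -1, "slide": [0, 0, -0.055], "angular": [0, 0, 0]}
    - {"hand": -1, "slide": [0, 0, -0.055], "angular": [0, 0, 0]}

```text
t: 20.9
eef_pos: [0.6243, -0.0213, 0.1174]
tcp_rot: [0.0, 1.0, 0.017, 0.005]
contact_force: [1.2, 0.1, 0.4]
width: 0.534
grasp_force: 42.0
```

```bash
python3 -c "
from h import *
s,f=look('w11',['spacer0','nose_face','foot_face']); print(s['width'],s['grasp_force'])
g=f['image'][:,:,0]
for c in (305,320,335): print(g[150:340:2,c].tolist())
plan(.560,-.0237,.11,2)"
```

```text
[ 0.6243 -0.0213  0.1174] [0.    1.    0.017 0.005] F [1.2 0.1 0.4]
spacer0 0.94 [ 0.6248 -0.0252  0.1029]
spacer0 0.88 [ 0.6016 -0.3057  0.0064]
spacer0 0.82 [ 0.5459 -0.2963  0.0046]
spacer0 0.25 [ 0.5473 -0.2874 -0.0008]
nose_face 0.8 [ 0.6004 -0.0246  0.0305]
foot_face 0.81 [ 0.5277 -0.0255  0.0344]
0.5336847846079127 41.95134937763214
[27, 30, 30, 25, 23, 31, 30, 21, 28, 29, 29, 21, 26, 23, 28, 28, 25, 27, 25, 25, 34, 20, 16, 17, 11, 12, 9, 15, 18, 22, 49, 53, 49, 47, 46, 46, 48, 51, 51, 86, 106, 103, 102, 105, 105, 107, 110, 109, 106, 103, 107, 110, 107, 110, 130, 133, 135, 138, 135, 138, 135, 135, 135, 133, 137, 132, 133, 133, 130, 134, 133, 129, 124, 78, 12, 13, 13, 7, 15, 6, 6, 16, 9, 24, 34, 34, 30, 34, 63, 68, 74, 76, 35, 14, 19]
[26, 24, 24, 24, 24, 25, 26, 24, 27, 28, 24, 29, 18, 28, 24, 26, 25, 25, 25, 20, 37, 20, 4, 14, 14, 16, 13, 10, 13, 14, 38, 56, 57, 57, 55, 56, 58, 56, 56, 88, 104, 109, 108, 105, 107, 108, 104, 111, 104, 112, 106, 108, 108, 109, 125, 130, 135, 131, 134, 135, 135, 133, 135, 134, 136, 133, 131, 135, 132, 135, 212, 229, 242, 122, 18, 4, 8, 10, 11, 7, 11, 15, 16, 24, 38, 31, 37, 55, 207, 224, 225, 223, 214, 84, 17]
[64, 67, 56, 26, 30, 26, 30, 29, 26, 24, 25, 26, 26, 31, 20, 20, 29, 28, 28, 30, 38, 22, 11, 13, 15, 31, 46, 41, 45, 60, 60, 61, 62, 61, 59, 60, 59, 57, 61, 90, 106, 105, 108, 104, 104, 110, 111, 107, 108, 109, 106, 107, 106, 110, 129, 136, 132, 135, 133, 135, 137, 135, 136, 138, 135, 134, 131, 131, 134, 133, 186, 251, 246, 119, 16, 15, 18, 9, 8, 13, 14, 11, 7, 26, 46, 38, 35, 33, 61, 73, 72, 61, 21, 19, 15]
slide [-0.0598, -0.0001, 0.001] angular [0.0001, 0.0008, 0.0] rows>=1.4
```

```bash
python3 -c "
from h import *
d=np.load('w11.npz');print('tcp',d['p'].round(4))
print('front bottom',cast('w11',[(320,228.5)],.104).round(4),'front top',cast('w11',[(320,257.5)],.144).round(4),'top rear',cast('w11',[(320,296)],.144).round(4))
print('nose edge', cast('w11',[(320,209)],.044).round(4))
"
```

```text
tcp [ 0.6243 -0.0213  0.1174]
front bottom [[ 0.6331 -0.0215  0.104 ]] front top [[ 0.6339 -0.0212  0.144 ]] top rear [[ 0.6143 -0.022   0.144 ]]
nose edge [[ 0.6276 -0.0221  0.044 ]]
```

```bash
python3 -c "
from h import *
plan(.563,-.023,.117,2);plan(.563,-.023,.03,2)"
```

```text
slide [-0.0568, -0.0007, -0.006] angular [0.0001, 0.0008, 0.0] rows>=1.4
slide [-0.0566, -0.0007, 0.081] angular [0.0001, 0.0008, 0.0] rows>=2.4
```

arm_command:
  motion:
    - {"hand": -1, "slide": [-0.03, -0.0007, 0], "angular": [0, 0, 0]}
    - {"hand": -1, "slide": [-0.0567, -0.0007, 0], "angular": [0, 0, 0]}
    - {"hand": -1, "slide": [-0.0567, -0.0007, 0], "angular": [0, 0, 0]}
    - {"hand": -1, "slide": [-0.0567, -0.0007, 0], "angular": [0, 0, 0]}
    - {"hand": -1, "slide": [-0.0567, -0.0007, 0.02], "angular": [0, 0, 0]}
    - {"hand": -1, "slide": [-0.0567, -0.0007, 0.04], "angular": [0, 0, 0]}

```text
t: 21.6
eef_pos: [0.5659, -0.0228, 0.0719]
tcp_rot: [0.0, 1.0, 0.017, 0.002]
contact_force: [0.5, -0.7, -0.7]
width: 0.527
grasp_force: 41.9
```

```bash
python3 -c "
from h import *
s,f=look('w12',['spacer0','nose_face']); print(s['width'],s['grasp_force'])
g=f['image'][:,:,0]
for c in (305,320,335): print(g[170:310:2,c].tolist())
plan(.563,-.023,.03,2)"
```

```text
[ 0.5659 -0.0228  0.0719] [0.    1.    0.017 0.002] F [ 0.5 -0.7 -0.7]
spacer0 0.97 [ 0.589  -0.0183  0.0144]
spacer0 0.83 [ 0.5627 -0.0241  0.0576]
spacer0 0.81 [ 0.5171 -0.1481  0.0013]
nose_face 0.62 [ 0.5982 -0.0226  0.027 ]
0.5267810928523298 41.944427490234375
[21, 15, 25, 16, 21, 16, 101, 116, 116, 134, 143, 142, 143, 144, 142, 139, 139, 140, 140, 140, 140, 141, 143, 142, 135, 178, 182, 184, 183, 145, 110, 107, 108, 116, 110, 111, 114, 119, 111, 115, 113, 111, 113, 116, 132, 143, 143, 141, 140, 145, 143, 145, 141, 143, 143, 139, 140, 140, 142, 139, 139, 137, 130, 68, 77, 74, 75, 74, 73, 75]
[18, 17, 17, 18, 17, 18, 98, 110, 113, 133, 142, 145, 143, 146, 140, 144, 138, 140, 141, 141, 142, 142, 141, 140, 137, 179, 188, 183, 187, 143, 110, 112, 112, 113, 111, 112, 109, 114, 114, 112, 115, 116, 113, 116, 134, 139, 141, 143, 139, 139, 141, 141, 138, 140, 137, 136, 141, 143, 139, 142, 246, 251, 248, 158, 232, 232, 232, 231, 231, 231]
[18, 16, 15, 21, 12, 17, 99, 113, 115, 131, 144, 143, 140, 140, 143, 142, 142, 142, 141, 136, 143, 141, 141, 142, 134, 173, 181, 180, 183, 142, 112, 111, 109, 110, 112, 113, 113, 114, 113, 112, 117, 111, 110, 115, 132, 137, 142, 141, 143, 142, 140, 141, 137, 140, 141, 145, 140, 141, 142, 141, 197, 252, 248, 144, 173, 157, 81, 73, 70, 74]
slide [-0.0002, 0.0002, 0.0401] angular [-0.0001, 0.0017, 0.0001] rows>=1.0
```

arm_command:
  motion:
    - {"hand": -1, "slide": [0, 0, 0.01], "angular": [0, 0, 0]}
    - {"hand": -1, "slide": [0, 0, 0.02], "angular": [0, 0, 0]}
    - {"hand": -1, "slide": [0, 0, 0.028], "angular": [0, 0, 0]}
    - {"hand": -1, "slide": [0, 0, 0.034], "angular": [0, 0, 0]}
    - {"hand": -1, "slide": [0, 0, 0.038], "angular": [0, 0, 0]}
    - {"hand": -1, "slide": [0, 0, 0.04], "angular": [0, 0, 0]}
    - {"hand": -1, "slide": [0, 0, 0.04], "angular": [0, 0, 0]}
    - {"hand": -1, "slide": [0, 0, 0.04], "angular": [0, 0, 0]}

```text
t: 22.42
eef_pos: [0.5642, -0.0228, 0.0318]
tcp_rot: [0.0, 1.0, 0.018, 0.0]
contact_force: [0.2, 0.2, -1.2]
width: 0.535
grasp_force: 41.9
```

```bash
python3 -c "
from h import *
s,f=look('w13',['spacer0','nose_face']); print(s['width'],s['grasp_force'])
g=f['image'][:,:,0]
for c in (305,335): print(g[190:320:2,c].tolist())
plan(.563,-.023,.025,2)"
```

```text
[ 0.5642 -0.0228  0.0318] [0.    1.    0.018 0.   ] F [ 0.2  0.2 -1.2]
spacer0 0.83 [ 0.5649 -0.0214  0.0174]
spacer0 0.66 [ 0.5871 -0.0187  0.0131]
spacer0 0.6 [ 0.5168 -0.15    0.0017]
nose_face 0.81 [ 0.5965 -0.0208  0.0283]
0.5349295580484933 41.943063139915466
[16, 18, 65, 129, 130, 127, 138, 158, 158, 161, 160, 159, 158, 163, 162, 161, 162, 164, 161, 159, 161, 161, 160, 160, 158, 157, 146, 132, 130, 128, 127, 133, 130, 132, 152, 161, 160, 162, 161, 158, 157, 159, 159, 161, 161, 162, 158, 160, 162, 157, 160, 156, 150, 58, 12, 9, 14, 14, 14, 19, 17, 11, 13, 14, 18]
[21, 19, 77, 130, 129, 129, 136, 157, 160, 160, 163, 161, 161, 159, 160, 161, 159, 158, 158, 160, 160, 160, 160, 158, 158, 160, 147, 127, 127, 126, 127, 132, 127, 134, 150, 159, 162, 160, 159, 163, 161, 158, 163, 158, 159, 161, 160, 159, 155, 163, 253, 255, 253, 117, 15, 16, 19, 17, 12, 16, 12, 16, 20, 1, 17]
slide [-0.0013, 0.0002, 0.0071] angular [0.0, -0.0004, 0.0001] rows>=0.2
```

arm_command:
  motion:
    - {"hand": -1, "slide": [0, 0, 0.002], "angular": [0, 0, 0]}
    - {"hand": -1, "slide": [0, 0, 0.004], "angular": [0, 0, 0]}
    - {"hand": -1, "slide": [0, 0, 0.005], "angular": [0, 0, 0]}
    - {"hand": -1, "slide": [0, 0, 0.005], "angular": [0, 0, 0]}

```text
t: 22.9
eef_pos: [0.5638, -0.0228, 0.0264]
tcp_rot: [0.0, 1.0, 0.018, -0.0]
contact_force: [0.4, 0.0, -1.2]
width: 0.529
grasp_force: 41.9
```

arm_command:
  motion:
    - {"hand": -1, "slide": [0, 0, 0.001], "angular": [0, 0, 0]}
    - {"hand": -1, "slide": [0, 0, 0.001], "angular": [0, 0, 0]}

```text
t: 23.07
eef_pos: [0.5639, -0.0228, 0.0262]
tcp_rot: [0.0, 1.0, 0.017, -0.0]
contact_force: [-1.4, -0.3, 2.9]
width: 0.531
grasp_force: 42.4
```

arm_command:
  motion:
    - {"hand": -1, "slide": [0.001, 0, -0.0005], "angular": [0, 0, 0]}
    - {"hand": -1, "slide": [0.002, 0, -0.0005], "angular": [0, 0, 0]}
    - {"hand": -1, "slide": [0.003, 0, -0.0005], "angular": [0, 0, 0]}
    - {"hand": -1, "slide": [0.003, 0, 0], "angular": [0, 0, 0]}
    - {"hand": -1, "slide": [0.003, 0, 0], "angular": [0, 0, 0]}

```text
t: 23.48
eef_pos: [0.567, -0.0227, 0.0262]
tcp_rot: [0.0, 1.0, 0.017, -0.0]
contact_force: [-1.7, 0.3, 5.0]
width: 0.527
grasp_force: 42.7
```

arm_command:
  motion:
    - {"hand": 0.3, "slide": [0, 0, 0], "angular": [0, 0, 0]}
    - {"hand": 1, "slide": [0, 0, 0], "angular": [0, 0, 0]}
    - {"hand": 1, "slide": [0, 0, 0], "angular": [0, 0, 0]}
    - {"hand": 1, "slide": [0, 0, 0], "angular": [0, 0, 0]}
    - {"hand": 1, "slide": [0, 0, 0], "angular": [0, 0, 0]}
    - {"hand": 1, "slide": [0, 0, -0.01], "angular": [0, 0, 0]}
    - {"hand": 1, "slide": [0, 0, -0.03], "angular": [0, 0, 0]}
    - {"hand": 1, "slide": [0, 0, -0.06], "angular": [0, 0, 0]}
    - {"hand": 1, "slide": [-0.02, 0, -0.09], "angular": [0, 0, 0]}
    - {"hand": 1, "slide": [-0.06, 0, -0.12], "angular": [0, 0, 0]}
    - {"hand": 1, "slide": [-0.09, 0, -0.15], "angular": [0, 0, 0]}
    - {"hand": 1, "slide": [-0.09, 0, -0.15], "angular": [0, 0, 0]}

```text
t: 24.48
eef_pos: [0.4748, -0.026, 0.1798]
tcp_rot: [0.001, 1.0, 0.017, 0.002]
contact_force: [0.5, -0.7, 0.4]
width: 1.001
grasp_force: 0.0
```

```bash
python3 -c "
from h import *
s,f=look('w14',['spacer0','nose_face','foot_face','handle']); whites('w14',.052)
g=f['image'][:,:,0]
for c in (308,320,332): print(g[40:170:2,c].tolist())
plan(.44,-.027,.12,2)
print(cast('w14',[(320,40),(320,60),(320,80),(320,100)],.052)[:,0].round(4))"
```

```text
[ 0.4748 -0.026   0.1798] [0.001 1.    0.017 0.002] F [ 0.5 -0.7  0.4]
spacer0 0.98 [ 0.6    -0.3039  0.007 ]
spacer0 0.91 [ 0.5874 -0.0181  0.0122]
spacer0 0.84 [ 0.517  -0.1497  0.0035]
spacer0 0.74 [ 0.5434 -0.2954  0.0059]
spacer0 0.72 [ 0.5656 -0.0226  0.0128]
nose_face 0.77 [ 0.6001 -0.0191  0.0307]
foot_face 0.75 [ 0.5967 -0.0183  0.0121]
foot_face 0.58 [ 0.5284 -0.0261  0.0333]
handle 0.78 [ 0.4665 -0.0264  0.0909]
px [327. 190.] c [488.3 -27.7] wh 66.8 101.9 yaw -87.5
px [602. 129.] c [ 547.5 -285.6] wh 18.3 42.6 yaw -10.8
px [318.  96.] c [566.1 -22.3] wh 18.6 45.0 yaw 2.0
px [318.  71.] c [587.9 -21.9] wh 18.5 45.0 yaw 2.0
px [626.  67.] c [ 600.4 -291.9] wh 17.5 30.9 yaw -10.0
[31, 33, 32, 37, 36, 38, 36, 34, 36, 112, 242, 245, 246, 246, 246, 245, 245, 245, 246, 246, 247, 229, 128, 228, 246, 246, 246, 246, 247, 246, 247, 247, 248, 248, 217, 131, 160, 164, 164, 148, 67, 64, 63, 64, 65, 67, 61, 66, 56, 18, 15, 15, 9, 16, 25, 60, 66, 148, 162, 146, 69, 65, 62, 63, 60]
[29, 36, 33, 36, 40, 34, 36, 32, 35, 102, 240, 244, 246, 245, 246, 246, 246, 246, 246, 247, 248, 231, 126, 231, 246, 246, 247, 246, 248, 247, 247, 249, 249, 248, 214, 133, 161, 166, 159, 161, 109, 82, 61, 66, 60, 69, 63, 63, 60, 15, 18, 13, 11, 21, 84, 168, 114, 88, 89, 90, 210, 230, 230, 135, 75]
[36, 38, 38, 38, 32, 31, 35, 35, 40, 101, 241, 245, 245, 245, 246, 246, 247, 248, 247, 248, 249, 231, 133, 232, 246, 247, 247, 248, 248, 249, 249, 250, 250, 250, 217, 132, 163, 167, 154, 112, 67, 67, 65, 64, 64, 66, 66, 62, 59, 14, 19, 14, 17, 17, 33, 62, 60, 66, 112, 154, 165, 166, 161, 164, 153]
slide [-0.0377, -0.0001, 0.0551] angular [-0.0001, 0.0001, 0.0001] rows>=1.6
[0.612  0.5964 0.5804 0.5637]
```

The new spacer stands at (566.1,-22.3) mm, yaw 2.0°, square behind spacer0 with a gap of about 2 mm. One added is right: closing needs about 29 mm, and with none added it would be about 49 mm, past the 45 mm stop. Next I turn the tool 90° to take the handle post between the pads.

arm_command:
  motion:
    - {"hand": 0.2, "slide": [0, 0, 0], "angular": [0, 0, -0.0595]}
    - {"hand": 0.2, "slide": [-0.002, 0, 0], "angular": [0, 0, -0.119]}
    - {"hand": 0.2, "slide": [-0.004, 0, 0], "angular": [0, 0, -0.178]}
    - {"hand": 0.2, "slide": [-0.006, 0, 0], "angular": [0, 0, -0.238]}
    - {"hand": 0.2, "slide": [-0.006, 0, 0], "angular": [0, 0, -0.297]}
    - {"hand": 0.2, "slide": [-0.006, 0, 0], "angular": [0, 0, -0.357]}
    - {"hand": 0.2, "slide": [-0.006, 0, 0], "angular": [0, 0, -0.416]}
    - {"hand": 0.2, "slide": [-0.006, 0, 0], "angular": [0, 0, -0.476]}
    - {"hand": 0.2, "slide": [-0.006, 0, 0], "angular": [0, 0, -0.535]}
    - {"hand": 0.2, "slide": [-0.006, 0, 0], "angular": [0, 0, -0.595]}
    - {"hand": 0.2, "slide": [-0.006, 0, 0], "angular": [0, 0, -0.654]}
    - {"hand": 0.2, "slide": [-0.006, 0, 0], "angular": [0, 0, -0.714]}
  newtons: 25

```text
t: 25.73
eef_pos: [0.4716, -0.0258, 0.1741]
tcp_rot: [-0.001, 0.719, 0.695, -0.0]
contact_force: [0.5, 0.1, -0.3]
width: 0.599
grasp_force: 0.0
```

```bash
python3 -c "
from h import *
look('w15',['handle','foot_face','spacer0']); s=sense();print(np.round(s['joint_positions'],2),s['width'])
plan(.468,-.027,.12,92);plan(.468,-.027,.053,92)"
```

```text
[ 0.4716 -0.0258  0.1741] [-0.001  0.719  0.695 -0.   ] F [ 0.5  0.1 -0.3]
handle 0.69 [ 0.4656 -0.0263  0.089 ]
handle 0.22 [ 0.5261 -0.0252  0.0327]
foot_face 0.78 [ 0.5304 -0.0254  0.0321]
spacer0 0.82 [ 0.5655 -0.0261  0.0101]
spacer0 0.68 [ 0.5174 -0.1508  0.0051]
[ 0.39  0.24 -0.49  2.04  0.15  0.89 -0.22] 0.6010819095257091
slide [-0.0012, -0.0032, 0.0547] angular [-0.0008, -0.0005, -0.0378] rows>=1.3
slide [-0.0013, -0.0031, 0.1217] angular [-0.0008, -0.0005, -0.0378] rows>=2.9
```

arm_command:
  motion:
    - {"hand": 0.2, "slide": [-0.0012, -0.0041, 0.03], "angular": [0, 0, -0.0378]}
    - {"hand": 0.2, "slide": [-0.0012, -0.0041, 0.055], "angular": [0, 0, -0.0378]}
    - {"hand": 0.2, "slide": [-0.0012, -0.0041, 0.07], "angular": [0, 0, -0.0378]}
    - {"hand": 0.2, "slide": [-0.0012, -0.0041, 0.09], "angular": [0, 0, -0.0378]}
    - {"hand": 0.2, "slide": [-0.0012, -0.0041, 0.107], "angular": [0, 0, -0.0378]}
    - {"hand": 0.2, "slide": [-0.0012, -0.0041, 0.117], "angular": [0, 0, -0.0378]}
    - {"hand": 0.2, "slide": [-0.0012, -0.0041, 0.121], "angular": [0, 0, -0.0378]}
    - {"hand": 0.2, "slide": [-0.0012, -0.0041, 0.121], "angular": [0, 0, -0.0378]}
    - {"hand": 0.2, "slide": [-0.0012, -0.0041, 0.121], "angular": [0, 0, -0.0378]}

```text
t: 26.68
eef_pos: [0.4674, -0.0269, 0.0551]
tcp_rot: [0.0, 0.694, 0.72, 0.0]
contact_force: [0.5, -0.4, 0.3]
width: 0.594
grasp_force: 0.0
```

arm_command:
  motion:
    - {"hand": -1, "slide": [0, 0, 0], "angular": [0, 0, 0]}
    - {"hand": -1, "slide": [0, 0, 0], "angular": [0, 0, 0]}
    - {"hand": -1, "slide": [0, 0, 0], "angular": [0, 0, 0]}
    - {"hand": -1, "slide": [0, 0, 0], "angular": [0, 0, 0]}
    - {"hand": -1, "slide": [0, 0, 0], "angular": [0, 0, 0]}
    - {"hand": -1, "slide": [0, 0, 0], "angular": [0, 0, 0]}
    - {"hand": -1, "slide": [0, 0, 0], "angular": [0, 0, 0]}
    - {"hand": -1, "slide": [0, 0, 0], "angular": [0, 0, 0]}

```text
t: 27.35
eef_pos: [0.4687, -0.0271, 0.0556]
tcp_rot: [0.001, 0.694, 0.72, 0.001]
contact_force: [5.7, -0.9, 5.5]
width: 0.158
grasp_force: 32.1
```

```bash
python3 -c "
from h import *
s=sense();print({k:np.round(s[k],4) for k in ('eef_pos','tcp_rot','contact_force','width','grasp_force')})
r=R.from_quat(np.roll(s['tcp_rot'],-1));print('20mm along jig x in tool:',r.inv().apply(.02*np.array([np.cos(.035),np.sin(.035),0])).round(4))"
```

```text
{'eef_pos': array([ 0.4687, -0.0271,  0.0556]), 'tcp_rot': array([0.0013, 0.6935, 0.7204, 0.0012]), 'contact_force': array([ 5.7338, -0.9009,  5.4592]), 'width': np.float64(0.1578), 'grasp_force': np.float64(32.117)}
20mm along jig x in tool: [-0.0001  0.02    0.0001]
```

arm_command:
  motion:
    - {"hand": -1, "slide": [0, 0.003, 0], "angular": [0, 0, 0]}
    - {"hand": -1, "slide": [0, 0.006, 0], "angular": [0, 0, 0]}
    - {"hand": -1, "slide": [0, 0.009, 0], "angular": [0, 0, 0]}
    - {"hand": -1, "slide": [0, 0.012, 0], "angular": [0, 0, 0]}
    - {"hand": -1, "slide": [0, 0.015, 0], "angular": [0, 0, 0]}
    - {"hand": -1, "slide": [0, 0.018, 0], "angular": [0, 0, 0]}
    - {"hand": -1, "slide": [0, 0.02, 0], "angular": [0, 0, 0]}
    - {"hand": -1, "slide": [0, 0.02, 0], "angular": [0, 0, 0]}
    - {"hand": -1, "slide": [0, 0.02, 0], "angular": [0, 0, 0]}

```text
t: 28.1
eef_pos: [0.4863, -0.0264, 0.0555]
tcp_rot: [-0.0, 0.693, 0.72, -0.001]
contact_force: [-1.4, -1.1, 12.1]
width: 0.16
grasp_force: 33.4
```

```bash
python3 -c "
from h import *
look('w16',['handle','foot_face','spacer0']);
f=grab_frame('top')
for n in ['handle','foot_face','spacer0']:
  for d in pinpoint(f,n)[:5]: print(n,round(d['conf'],2),np.round(toW(f,d['location']),4))"
```

```text
[ 0.4863 -0.0264  0.0555] [-0.     0.693  0.72  -0.001] F [-1.4 -1.1 12.1]
handle 0.91 [ 0.4844 -0.0257  0.0907]
foot_face 0.9 [ 0.5472 -0.0256  0.0307]
spacer0 0.77 [ 0.5651 -0.0268  0.0128]
handle 0.63 [ 0.5464 -0.2929  0.0035]
foot_face 0.58 [ 2.860e-01 -3.643e-01 -1.000e-04]
spacer0 0.67 [ 5.471e-01 -2.913e-01  4.000e-04]
spacer0 0.57 [ 0.6059 -0.3064  0.0048]
spacer0 0.57 [ 0.6007 -0.0217  0.0135]
spacer0 0.47 [ 0.5143 -0.1463  0.0048]
spacer0 0.24 [ 0.5422 -0.2885  0.0009]
```

arm_command:
  motion:
    - {"hand": -1, "slide": [0, 0.002, -0.001], "angular": [0, 0, 0]}
    - {"hand": -1, "slide": [0, 0.004, -0.002], "angular": [0, 0, 0]}
    - {"hand": -1, "slide": [0, 0.006, -0.002], "angular": [0, 0, 0]}
    - {"hand": -1, "slide": [0, 0.007, -0.002], "angular": [0, 0, 0]}
    - {"hand": -1, "slide": [0, 0.007, -0.002], "angular": [0, 0, 0]}
    - {"hand": -1, "slide": [0, 0.007, -0.002], "angular": [0, 0, 0]}

```text
t: 29.0
eef_pos: [0.4924, -0.0261, 0.0557]
tcp_rot: [-0.001, 0.694, 0.72, -0.001]
contact_force: [-3.5, -0.3, -6.9]
width: 0.159
grasp_force: 30.5
```

arm_command:
  motion:
    - {"hand": -1, "slide": [0, 0.001, 0], "angular": [0, 0, 0]}
    - {"hand": -1, "slide": [0, 0.002, 0], "angular": [0, 0, 0]}
    - {"hand": -1, "slide": [0, 0.002, 0], "angular": [0, 0, 0]}
    - {"hand": -1, "slide": [0, 0.002, 0], "angular": [0, 0, 0]}

```text
t: 29.33
eef_pos: [0.4947, -0.026, 0.0557]
tcp_rot: [-0.001, 0.694, 0.72, -0.001]
contact_force: [-2.3, 0.3, -14.3]
width: 0.162
grasp_force: 29.4
```

arm_command:
  motion:
    - {"hand": -1, "slide": [0, 0.001, 0], "angular": [0, 0, 0]}
    - {"hand": -1, "slide": [0, 0.002, 0], "angular": [0, 0, 0]}
    - {"hand": -1, "slide": [0, 0.002, 0], "angular": [0, 0, 0]}
    - {"hand": -1, "slide": [0, 0.002, 0], "angular": [0, 0, 0]}

```text
t: 29.67
eef_pos: [0.4968, -0.0259, 0.0558]
tcp_rot: [-0.001, 0.694, 0.72, -0.001]
contact_force: [-2.1, 0.2, -21.3]
width: 0.16
grasp_force: 28.5
```

arm_command:
  motion:
    - {"hand": -1, "slide": [0, 0.0005, 0.0015], "angular": [0, 0, 0]}
    - {"hand": -1, "slide": [0, 0.001, 0.0015], "angular": [0, 0, 0]}
    - {"hand": -1, "slide": [0, 0.001, 0.0015], "angular": [0, 0, 0]}

```text
t: 29.92
eef_pos: [0.4993, -0.0259, 0.0557]
tcp_rot: [0.0, 0.694, 0.72, 0.0]
contact_force: [-3.2, -0.3, -9.7]
width: 0.159
grasp_force: 30.1
```

arm_command:
  motion:
    - {"hand": -1, "slide": [0, 0, 0], "angular": [0, 0, 0]}
    - {"hand": -1, "slide": [0, 0, 0], "angular": [0, 0, 0]}
    - {"hand": -1, "slide": [0, 0, 0], "angular": [0, 0, 0]}

```text
t: 30.17
eef_pos: [0.4994, -0.0259, 0.0557]
tcp_rot: [0.0, 0.694, 0.72, 0.0]
contact_force: [-3.6, -0.4, -5.8]
width: 0.159
grasp_force: 30.5
```

arm_command:
  motion:
    - {"hand": -1, "slide": [0, 0.001, 0], "angular": [0, 0, 0]}
    - {"hand": -1, "slide": [0, 0.002, 0], "angular": [0, 0, 0]}
    - {"hand": -1, "slide": [0, 0.002, 0], "angular": [0, 0, 0]}
    - {"hand": -1, "slide": [0, 0.002, 0], "angular": [0, 0, 0]}
    - {"hand": -1, "slide": [0, 0.002, 0], "angular": [0, 0, 0]}

```text
t: 30.58
eef_pos: [0.5011, -0.0258, 0.0557]
tcp_rot: [0.0, 0.694, 0.72, -0.0]
contact_force: [-4.9, -0.2, -4.3]
width: 0.158
grasp_force: 30.9
```

arm_command:
  motion:
    - {"hand": -1, "slide": [0, 0.001, 0], "angular": [0, 0, 0]}
    - {"hand": -1, "slide": [0, 0.002, 0], "angular": [0, 0, 0]}
    - {"hand": -1, "slide": [0, 0.002, 0], "angular": [0, 0, 0]}
    - {"hand": -1, "slide": [0, 0.002, 0], "angular": [0, 0, 0]}
    - {"hand": -1, "slide": [0, 0.002, 0], "angular": [0, 0, 0]}

```text
t: 31.0
eef_pos: [0.5025, -0.0257, 0.0557]
tcp_rot: [-0.0, 0.693, 0.72, -0.0]
contact_force: [-5.9, -0.6, -3.1]
width: 0.161
grasp_force: 31.1
```

```bash
python3 -c "
from h import *
s,f=look('w17',['handle','foot_face','spacer0','nose_face'])"
```

```text
[ 0.5025 -0.0257  0.0557] [-0.     0.693  0.72  -0.   ] F [-5.9 -0.6 -3.1]
handle 0.97 [ 0.5017 -0.0259  0.0884]
foot_face 0.72 [ 0.5597 -0.0233  0.0333]
spacer0 0.64 [ 0.5701 -0.0225  0.0141]
```

arm_command:
  motion:
    - {"hand": -1, "slide": [0, 0.001, 0], "angular": [0, 0, 0]}
    - {"hand": -1, "slide": [0, 0.002, 0], "angular": [0, 0, 0]}
    - {"hand": -1, "slide": [0, 0.003, 0], "angular": [0, 0, 0]}
    - {"hand": -1, "slide": [0, 0.003, 0], "angular": [0, 0, 0]}
    - {"hand": -1, "slide": [0, 0.003, 0], "angular": [0, 0, 0]}
    - {"hand": -1, "slide": [0, 0.003, 0], "angular": [0, 0, 0]}

```text
t: 31.75
eef_pos: [0.5047, -0.0257, 0.0557]
tcp_rot: [-0.001, 0.694, 0.72, -0.001]
contact_force: [-8.8, -0.3, -0.6]
width: 0.157
grasp_force: 31.5
```

arm_command:
  motion:
    - {"hand": -1, "slide": [0, 0.001, 0], "angular": [0, 0, 0]}
    - {"hand": -1, "slide": [0, 0.0015, 0], "angular": [0, 0, 0]}
    - {"hand": -1, "slide": [0, 0.0015, 0], "angular": [0, 0, 0]}
    - {"hand": -1, "slide": [0, 0.0015, 0], "angular": [0, 0, 0]}
    - {"hand": -1, "slide": [0, 0.0015, 0], "angular": [0, 0, 0]}
    - {"hand": -1, "slide": [0, 0.0015, 0], "angular": [0, 0, 0]}

```text
t: 32.25
eef_pos: [0.5058, -0.0256, 0.0557]
tcp_rot: [-0.001, 0.693, 0.72, -0.001]
contact_force: [-11.1, -0.4, 0.2]
width: 0.155
grasp_force: 31.6
```

```bash
python3 -c "
from h import *
F=[]
for i in range(8):
  f=grab_frame('wrist');s=sense();F.append(s['contact_force'])
  o={n:(pinpoint(f,n) or [None])[0] for n in ('handle','foot_face')} if i<4 else {}
  print(s['eef_pos'].round(4) if hasattr(s['eef_pos'],'round') else s['eef_pos'],np.round(s['contact_force'],1),{n:toW(f,d['location'],s).round(4).tolist() for n,d in o.items() if d})
print(np.mean(F,0).round(2))"
```

```text
[ 0.5058 -0.0256  0.0557] [-10.8  -0.6   1.1] {'handle': [0.5044, -0.0282, 0.0885], 'foot_face': [0.5598, -0.0237, 0.0343]}
[ 0.5058 -0.0256  0.0557] [-10.6   0.    0.7] {'handle': [0.5063, -0.0267, 0.0913], 'foot_face': [0.5055, -0.0273, 0.0887]}
[ 0.5057 -0.0256  0.0557] [-10.1   0.4   1.2] {'handle': [0.5005, -0.0243, 0.0869], 'foot_face': [0.5576, -0.0256, 0.0321]}
[ 0.5058 -0.0256  0.0557] [-10.1  -0.2   0.9] {'handle': [0.5047, -0.0289, 0.0894], 'foot_face': [0.5585, -0.0265, 0.0343]}
[ 0.5058 -0.0256  0.0557] [-9.5 -0.2  0.4] {}
[ 0.5058 -0.0256  0.0557] [-10.1  -0.4   0.6] {}
[ 0.5057 -0.0256  0.0556] [-9.9 -0.1  1.2] {}
[ 0.5058 -0.0256  0.0557] [-9.9  0.8  1. ] {}
[-10.13  -0.04   0.89]
```

Force is 10.1 N at about 37 mm travel, of which the return spring is about 3.6 N. So the foot has given about 6.4 mm, with row closure at x≈0.4996. I add 1 mm to reach halfway.

arm_command:
  motion:
    - {"hand": -1, "slide": [0, 0.0005, 0], "angular": [0, 0, 0]}
    - {"hand": -1, "slide": [0, 0.001, 0], "angular": [0, 0, 0]}
    - {"hand": -1, "slide": [0, 0.001, 0], "angular": [0, 0, 0]}
    - {"hand": -1, "slide": [0, 0.001, 0], "angular": [0, 0, 0]}
    - {"hand": -1, "slide": [0, 0.001, 0], "angular": [0, 0, 0]}
    - {"hand": -1, "slide": [0, 0.001, 0], "angular": [0, 0, 0]}
    - {"hand": -1, "slide": [0, 0.001, 0], "angular": [0, 0, 0]}
    - {"hand": -1, "slide": [0, 0.001, 0], "angular": [0, 0, 0]}

```text
t: 33.72
eef_pos: [0.5065, -0.0256, 0.0557]
tcp_rot: [-0.001, 0.694, 0.72, -0.002]
contact_force: [-12.2, 0.2, 2.1]
width: 0.16
grasp_force: 31.7
```

```bash
python3 -c "
from h import *
F=[]
for i in range(10):
  f=grab_frame('top' if i<1 else 'scene');s=sense();F.append(s['contact_force'])
  if i==0: a=f['image']
print(s['t'],s['eef_pos'],np.mean(F,0).round(2),s['grasp_force'])
for d in pinpoint(f,'bumper')[:2]: print(round(d['conf'],2),toW(f,d['location']).round(3))
b=f['image'];A=cv2.resize(a[80:250,280:400],(400,567),interpolation=cv2.INTER_CUBIC);B=cv2.resize(b[150:292,270:370],(400,567),interpolation=cv2.INTER_CUBIC)
cv2.imwrite('pics/fin.png',np.hstack([A,B])[:,:,::-1])"
```

```text
34.2167 [ 0.50645102 -0.02556319  0.05565499] [-10.95   0.11   1.68] 31.701163351535797
0.51 [0.55  0.313 0.004]
```

View pics/fin.png

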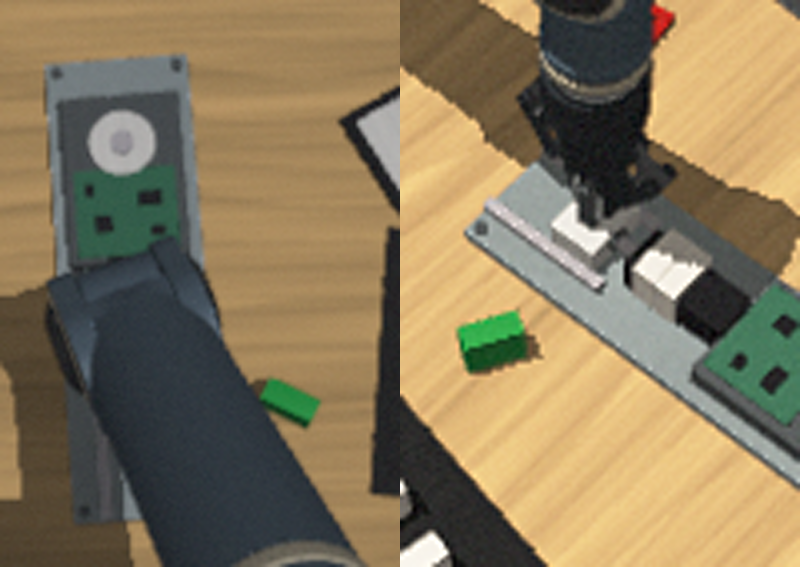

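The right half shows the two white spacers closed square between the black foot (645,260) and the nose (710,300). The bumper is in the box. Holding force is 10.95 N, so the foot has given about 7.2 of 15 mm. I hand in.

```bash
python3 -c "
from rig import *
print(job_done())"
```

```text
the job is handed in; nothing more can be done
None
```

I handed in the job at about 34 s: the bumper is in the reject box, one spacer is added, and the arm is still holding the handle with the row closed and the spring foot about 7.2 of 15 mm in. The spacer tipped in the gripper on the first try, so I briefly stood it on the drive's nose to regrasp it.

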